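# Swap two docked trays and restack the kit

## Task

Swap the two trays that stand in the docks, so that the tray halved by one cross wall ends in the round dock and the six-pocket tray in the rectangular dock, each fully seated between the corner guides; park a tray on the rubber mat and the dropper bottle on the cork coaster on the way if you like. Then stack the shallow undivided tray squarely on the halved tray, seated between its corner guides, and stand the dropper bottle upright in that shallow tray. Never tip the bottle over.

Things in the scene. Friction and masses are not known exactly. Their poses are not given: they have to be found in the camera images.
- halved_tray_center (a point): White stacking tray with one cross wall at mid-length (2 compartments); body 56 (x) x 100 (y) x 36 mm high; take it across the 56 mm, mid-length, from outside. 4 corner guides rise 13 mm above the rim: a tray's flat underside drops between them, 2 mm free all round, onto the rim. Starts in the rectangular dock with the bottle in it (lift the bottle out first). Point: centre, 18 mm above underside.
- pocket_tray_center (a point): White stacking tray with six pockets (2 x 3), empty; otherwise as the halved tray: body 56 (x) x 100 (y) x 36 mm high to the rim, walls 3 mm, 0.12 kg, corner guides 13 mm above the rim, flared to 76 x 120 mm over all and only beyond 33 mm from mid-length. Starts in the round dock. Point: centre of the body, 18 mm above its underside; z up.
- shallow_tray_center (a point): White stacking tray, undivided, empty, shallower than the others: body 56 (x) x 100 (y) x 30 mm high to the rim, inside 50 x 94 mm, floor 3 mm thick, 0.12 kg, the same corner guides. Starts on the bare worktop. Seated on the halved tray, its underside lies on that tray's rim. Point: centre of the body, 15 mm above its underside; z up.
- dropper_bottle_center (a point): Dropper bottle, the only one: 100 mm high, round, 29 mm diameter up to 86 mm above its foot, then a narrower black dropper cap; 65 g. Starts upright in one compartment of the halved tray. Take it round the glass, high enough to clear the tray's guides (about 70 mm above the foot). Point: on its axis, 50 mm above the foot; z up the axis.
- plate_dock_seat (a point): Rectangular dock: fixed dark steel plate 94 x 138 x 8 mm with four bright corner guides, flared, rising 13 mm above it; a tray drops between them with 2 mm free all round, either way round, and rests on the plate. Point: centre of the plate's upper face; y along the long side of a seated tray, z up.
- round_dock_seat (a point): Round dock: fixed dark steel disc, 152 mm diameter, 8 mm thick, with four bright corner guides, flared, rising 13 mm above it; a tray drops between them with 2 mm free all round, either way round, and rests on the disc. Point: centre of the disc's upper face; y along the long side of a seated tray, z up.
- parking_mat_top (a point): Black rubber mat, 100 x 150 mm, 2 mm thick, fixed, empty: a free spot where one tray can be parked. Point: centre of its upper face; y along its long side, z up.
- coaster_top (a point): Round cork coaster, 80 mm diameter, 3 mm thick, fixed, empty: a free spot where the bottle can be parked. Point: centre of its upper face; z up.
Mind the look-alikes: they are no part of the job. What is shaped like the part that bears dropper_bottle_center but red or turquoise is not meant.

How it is judged (in metres and radians):
At the end, for the whole second after the job is handed in: Halved tray seated in the round dock, six-pocket tray in the rectangular dock, shallow tray seated on the halved tray (each within 7 mm of centre, 3 mm in height, 0.1 rad of square, either way round); bottle upright within 0.1 rad on the shallow tray's floor; all at rest (horizontal distance between halved_tray_center and round_dock_seat below 0.007 m and z of halved_tray_center in the frame of round_dock_seat between 0.015 and 0.021 m and angle between the y axis of halved_tray_center and the y axis of round_dock_seat, either way round below 0.1 rad and angle between each of halved_tray_center, pocket_tray_center, shallow_tray_center's own z axis and vertical below 0.06 rad and linear speed of each of halved_tray, pocket_tray, shallow_tray, dropper_bottle below 0.02 m/s and horizontal distance between pocket_tray_center and plate_dock_seat below 0.007 m and z of pocket_tray_center in the frame of plate_dock_seat between 0.015 and 0.021 m and angle between the y axis of pocket_tray_center and the y axis of plate_dock_seat, either way round below 0.1 rad and horizontal distance between shallow_tray_center and halved_tray_center below 0.007 m and z of shallow_tray_center in the frame of halved_tray_center between 0.03 and 0.036 m and angle between the y axis of shallow_tray_center and the y axis of halved_tray_center, either way round below 0.1 rad and x of dropper_bottle_center in the frame of shallow_tray_center between -0.022 and 0.022 m and y of dropper_bottle_center in the frame of shallow_tray_center between -0.042 and 0.042 m and z of dropper_bottle_center in the frame of shallow_tray_center between 0.034 and 0.042 m and angle between dropper_bottle_center's own z axis and vertical below 0.1 rad); the robot touches nothing.
It fails at once if the dropper bottle is tipped over (more than 0.6 rad) (angle between dropper_bottle_center's own z axis and vertical above 0.6 rad).
It also fails if it takes over 144 s, if anything falls off the work surface, if the arm or the gripper's body presses on something with over 40 N, if the wrist force passes 120 N, or if a joint passes its speed limit or range.

## Robot

A 6-joint arm with a two-finger parallel gripper is mounted at the origin on the work surface; the furniture and walls round the work are solid. World frame = base frame: x ahead of the robot, y to its left, z up, the work surface at z = 0. Lengths are in m, angles in degrees, forces in N, time in s.
With the tool pointing down it reaches from about 0.375 to 0.9 m from the base axis. Payload 3.1 kg.
Tool frame: the origin (TCP) lies on the centre line of the jaws, within the pads' length; the fingertips stand 17 mm ahead of it and the grasp point (between the pads) lies 2 mm behind it; y points along the fingers, x is the direction in which the jaws open and shut, and the axes are right-handed (so a half turn about y gives the same grasp; the last joint's range is limited). The gripper opens to 87 mm and grips with 3 to 60 N. Pads are 19 mm wide; open, the fingers measure 117 mm over their backs; the gripper's body (75 mm by 190 mm) begins 51 mm behind the grasp point.
Start: joints at [-73.425, 30.224, 82.088, -0, 67.689, -10.227], TCP at [0.282, -0.558, 0.24] pointing down, gripper open.
Joint ranges: [-176.69, 176.69], [-43.24, 126.21], [12.49, 139.97], [-82, 262], [0, 151.66], [-163.58, 163.58]. Speed limits (degrees/s): [159.86, 159.86, 180, 180, 180, 180].

## Interface

Orientations are given as a 3x3 rotation matrix whose columns are the frame's x, y, z axes.
In Python, from rig import read_state, capture, camera_info, hand_in, trace, tip_of gives the robot as it stands.
- The arm moves only by the tool jog_arm, never from a script. Its argument "steps" is a list of rows, each an object with "fingers": the opening in per cent of the stroke, from 0 (shut) to 100 (fully open); "delta_pos": the shift along the world's x, y, z in mm, a list of three; "turn": the turn about the world's z in degrees. A call has 1 to 20 rows; each row is the pose to reach, as a shift and turn from the pose commanded when the call began; what a row does not reach only later rows make up. A row lasts 1/12 s, in which the tool goes at most 41.7 mm and 7.16 degrees, less where a joint would pass 70% of its speed; a pose out of reach is approached as far as the arm can. A call with a gripper value outside its range is refused whole. The fingers move at their own pace and stop on an object; the grip force is fixed at half the most. Time passes only in rows, so rows that repeat a pose let the fingers close. It gives the time, the measured TCP pose, the force and the opening at its end, in the units of the state.
- read_state(): the state, without advancing time (a new reading comes with each control period).
- capture(name): name is "side" or "top"; returns the picture (480x640x3 uint8, red, green, blue); there is no depth.
- camera_info(name): a dict with "fov_y" (degrees; the focal length in pixels is half the picture's height over the tangent of half this angle, whatever the lens; pixels are square), "cx", "cy" (the principal point, pixels), "view" (4x4, takes a point from world to camera coordinates). Camera axes: x right, y down, z forward; pixel columns grow to the right and rows downward; lengths in m; the calibration is good to about 2 mm. A picture is of the moment at which its call begins. camera_info takes no time and is no camera call.
- hand_in(): hands the job in, once; it reports no verdict.
Trained networks look in the newest picture that a camera, given by its name, has taken for a name from the list of things; names that differ only in an ending like _2 or _b are one class to them, and where a whole thing is asked for, a point or a joint stands for the part that bears it (a point fixed in the world has none). Each returns a list of dicts, best first, with "confidence" (0 to 1); they miss things now and then, are a little off and sometimes report something else, mostly with a low value. They report only what shows in the picture. A call takes as long as a camera call. They do not tell look-alikes from the thing itself.
- trace(target, camera): "mask" (480x640 bool, what is visible of it).
- tip_of(target, camera): "position" ([x, y, z] in m, in world coordinates, good to about 4 mm: a listed point, or the origin of a listed thing).
The state is a dict: "time_s": time; "joint_positions": joint angles; "qvel": joint speeds; "tau": joint torques, N m; "position": TCP position; "tcp_rot": TCP orientation; "force": force on the tool from outside, world axes, zero at the start; "moment": the same for the moment, N m; "opening": opening from 0.0 (shut) to 1.0 (fully open).
Only numpy, scipy, OpenCV 4.12 (cv2) and the standard library are available. Lean on these libraries where they do the work, as an engineer would, in place of code of your own. Each camera call takes 0.05 s, during which the arm holds its last target.

## Working session

There is one attempt and no reset: what is moved stays moved. The work goes in short steps, Python scripts to look and compute and a tool call to move; the robot and the scene stay as the last step left them, time stands still between calls to the robot, and variables do not carry over. Pictures are saved under pics/ and viewed, and the job is handed in when it is done.

Besides the shell and the picture viewer there is one more tool, called as name([rows], argument=value, ...), one row to a line, values as JSON. jog_arm: Moves the arm, as the interface text tells. Its arguments: {"type":"object","properties":{"steps":{"type":"array","items":{"type":"object","properties":{"fingers":{"type":"number"},"delta_pos":{"type":"array","items":{"type":"number"}},"turn":{"type":"number"}}}}},"required":["steps"]}

```bash
ls; mkdir -p pics; python3 - <<'E'
from rig import *
import cv2,json
print(read_state())
for n in ("side","top"):
    im=capture(n); cv2.imwrite(f"pics/{n}0.png",im[:,:,::-1]); print(n,camera_info(n))
E
```

```text
pics
{'time_s': 0.0, 'joint_positions': array([-7.34245996e+01,  3.02787721e+01,  8.21562251e+01, -3.09685147e-03,
        6.76894789e+01, -1.02284757e+01]), 'qvel': array([-0.06861971,  0.06126038,  0.07109113, -0.15578127, -0.03830516,
        0.05417896]), 'tau': array([-6.95508716e-04, -4.40045106e+01, -1.76589704e+01,  6.31265296e-02,
        5.83059294e-02, -1.55590633e-04]), 'position': array([ 0.28163525, -0.55716522,  0.23857458]), 'tcp_rot': array([[ 4.50955571e-01, -6.67694579e-04,  8.92546149e-01],
       [-8.92543816e-01,  2.06797182e-03,  4.50955939e-01],
       [-2.14686112e-03, -9.99997639e-01,  3.36616746e-04]]), 'force': array([ 0.34665673, -0.09469262,  0.026498  ]), 'moment': array([-0.00232245, -0.03442596, -0.03513499]), 'opening': 0.9982921410559287}
side {'fov_y': 49.636384509042735, 'cx': 328.69971638014493, 'cy': 244.70726470000153, 'view': array([[ 0.99361096, -0.11282988, -0.00258564, -0.48935073],
       [-0.05383247, -0.45367855, -0.88953799,  0.10800817],
       [ 0.09919342,  0.88399389, -0.45685389,  1.20387965],
       [ 0.        ,  0.        ,  0.        ,  1.        ]])}
top {'fov_y': 49.72590876628224, 'cx': 333.61044427341966, 'cy': 244.37573716859853, 'view': array([[ 1.22489044e-02, -9.99923077e-01,  1.95028148e-03,
         5.24561618e-02],
       [-9.95273382e-01, -1.23798129e-02, -9.63204872e-02,
         5.14381330e-01],
       [ 9.63372221e-02, -7.61242803e-04, -9.95348462e-01,
         1.10460566e+00],
       [ 0.00000000e+00,  0.00000000e+00,  0.00000000e+00,
         1.00000000e+00]])}
```

View pics/side0.png

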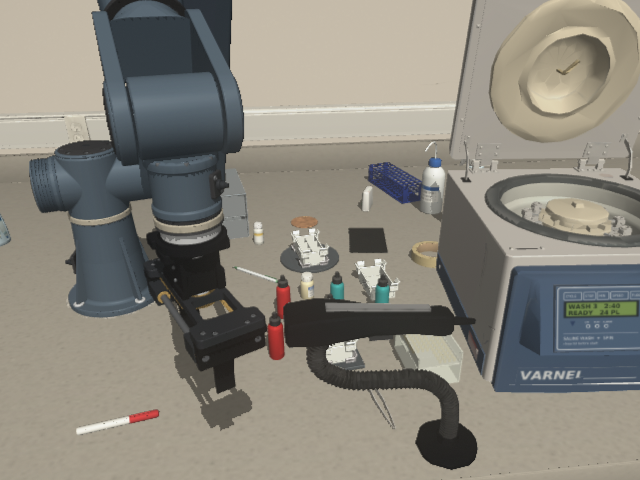

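View pics/top0.png

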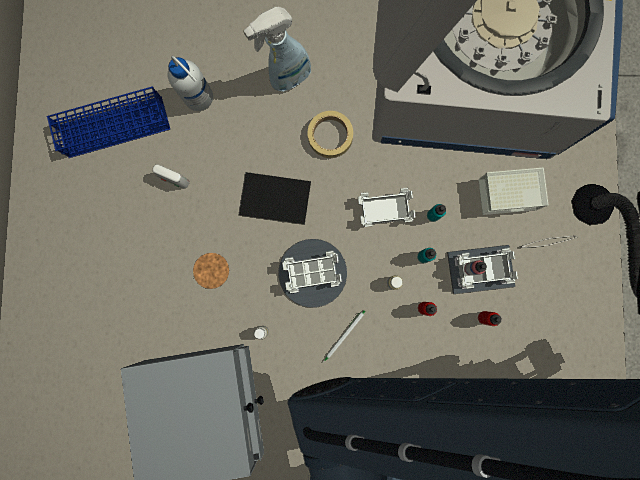

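```bash
python3 - <<'E'
from rig import *
for cam in ("top","side"):
  for t in "halved_tray_center pocket_tray_center shallow_tray_center dropper_bottle_center plate_dock_seat round_dock_seat parking_mat_top coaster_top".split():
    print(cam,t,[(round(d['confidence'],2),d['position'].round(4) if hasattr(d['position'],'round') else d['position']) for d in tip_of(t,cam)])
print(read_state()['time_s'])
E
```

```text
top halved_tray_center [(0.8, [0.468, -0.2681, 0.0281])]
top pocket_tray_center [(0.61, [0.4518, 0.1006, 0.0275])]
top shallow_tray_center [(0.77, [0.5948, -0.0559, 0.015])]
top dropper_bottle_center [(0.77, [0.494, -0.1424, 0.0494]), (0.74, [0.4639, -0.2417, 0.0588]), (0.59, [0.3796, -0.1453, 0.0478]), (0.52, [0.5857, -0.1627, 0.0504])]
top plate_dock_seat [(0.88, [0.4646, -0.2671, 0.0073])]
top round_dock_seat [(0.64, [0.4562, 0.1048, 0.0053])]
top parking_mat_top [(0.96, [0.6234, 0.1894, 0.0057])]
top coaster_top [(0.68, [0.4536, 0.3308, 0.002])]
side halved_tray_center [(0.92, [0.4651, -0.2677, 0.0255])]
side pocket_tray_center [(0.72, [0.4532, 0.106, 0.0261])]
side shallow_tray_center [(0.58, [0.5955, -0.0512, 0.0128])]
side dropper_bottle_center [(0.89, [0.5841, -0.1618, 0.0532]), (0.83, [0.3825, -0.1406, 0.0456]), (0.56, [0.3583, -0.2752, 0.0538]), (0.5, [0.4913, -0.1432, 0.0481])]
side plate_dock_seat []
side round_dock_seat [(0.82, [0.4555, 0.1054, 0.0083])]
side parking_mat_top [(0.89, [0.6204, 0.1965, 0.0019])]
side coaster_top [(0.52, [0.4555, 0.3307, -0.0001])]
0.9
```

```bash
python3 - <<'E'
import cv2
im=cv2.imread("pics/top0.png")
c=cv2.resize(im[230:330,400:530],None,fx=6,fy=6,interpolation=cv2.INTER_CUBIC); cv2.imwrite("pics/c1.png",c)
c=cv2.resize(im[170:310,180:420],None,fx=3.3,fy=3.3,interpolation=cv2.INTER_CUBIC); cv2.imwrite("pics/c2.png",c)
E
```

```text
(no output)
```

View pics/c1.png

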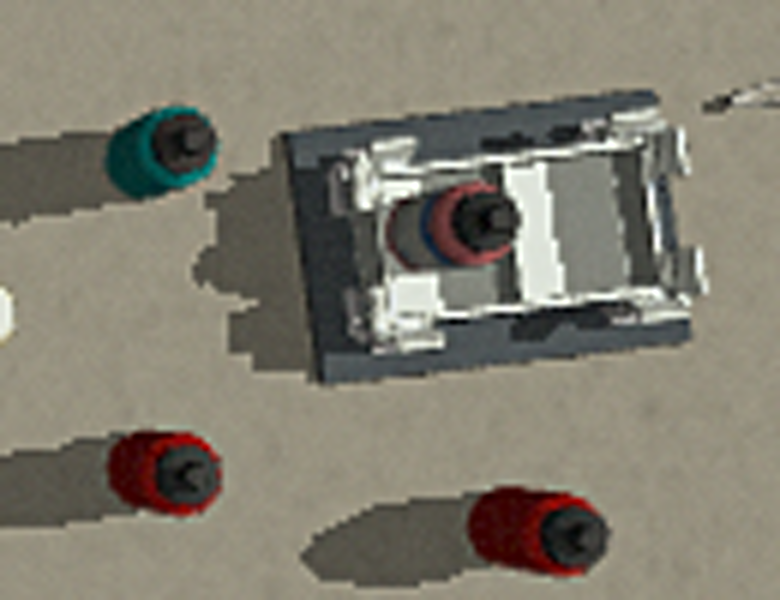

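View pics/c2.png

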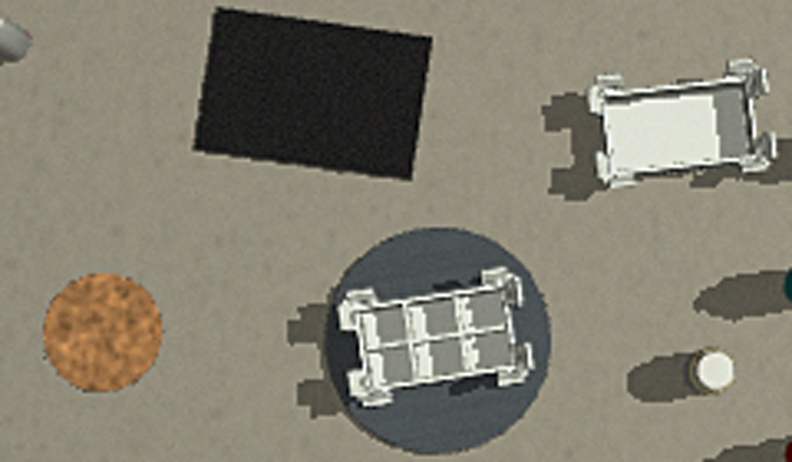

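```bash
cat > h.py <<'E'
import numpy as np, cv2
from rig import *
def proj(cam,P):
    c=camera_info(cam); P=np.atleast_2d(P); f=240/np.tan(np.radians(c['fov_y']/2))
    q=P@c['view'][:3,:3].T+c['view'][:3,3]
    return np.c_[f*q[:,0]/q[:,2]+c['cx'], f*q[:,1]/q[:,2]+c['cy']]
def unproj(cam,uv,z):
    c=camera_info(cam); f=240/np.tan(np.radians(c['fov_y']/2))
    R=c['view'][:3,:3];t=c['view'][:3,3]
    d=R.T@np.array([(uv[0]-c['cx'])/f,(uv[1]-c['cy'])/f,1]); o=-R.T@t
    return o+d*(z-o[2])/d[2]
def box(x0,x1,y0,y1,z0,z1,flare=0):
    return np.array([[x,y,z] for x in(x0,x1) for y in (y0,y1) for z in (z0,z1)])
def tray(h):  # z from underside
    L=[box(-.028,.028,-.05,.05,0,h)]
    for sx in(-1,1):
        for sy in(-1,1):
            a=np.array([[x,y,h-.006] for x in(.028,.031) for y in(.033,.053)]+[[x,y,h+.013] for x in(.034,.038) for y in(.033,.060)])
            b=np.array([[x,y,h-.006] for x in(.016,.031) for y in(.05,.053)]+[[x,y,h+.013] for x in(.016,.038) for y in(.056,.060)])
            for q in(a,b): L.append(q*[sx,sy,1])
    return L
def render(cam,parts,p,z):
    c,s=np.cos(p[2]),np.sin(p[2]); R=np.array([[c,-s,0],[s,c,0],[0,0,1]])
    m=np.zeros((480*4,640*4),np.uint8)
    for q in parts:
        uv=proj(cam,q@R.T+[p[0],p[1],z])
        cv2.fillConvexPoly(m,cv2.convexHull(np.round((uv+.5)*4-.5).astype(np.int32)),1)
    return cv2.resize(m.astype(np.float32),(640,480),interpolation=cv2.INTER_AREA)
def fit(cams,masks,parts,z,p0,ign=None):
    from scipy.optimize import minimize
    def cost(v):
        p=[v[0]/100,v[1]/100,v[2]/5]
        e=0
        for cam,m in zip(cams,masks):
            r=render(cam,parts,p,z); 
            e+=np.abs(r-m).sum()/m.sum()
        return e
    best=None
    for d in(-.15,0,.15):
        v0=np.array([p0[0]*100,p0[1]*100,(p0[2]+d)*5])
        sim=np.vstack([v0]+[v0+np.eye(3)[i]*.5 for i in range(3)])
        r=minimize(cost,v0,method='Nelder-Mead',options=dict(initial_simplex=sim,xatol=.005,fatol=1e-4))
        if best is None or r.fun<best.fun: best=r
    v=best.x
    return [v[0]/100,v[1]/100,v[2]/5],best.fun
E
python3 - <<'E'
from h import *
print('lampbase side',unproj('side',(447,445),0),'top',unproj('top',(590,203),0), unproj('top',(640,300),0),unproj('top',(640,300),.25))
T={}
for cam in("top","side"):
    for t in("halved_tray_center","pocket_tray_center","shallow_tray_center","plate_dock_seat","round_dock_seat","parking_mat_top","coaster_top"):
        try:
            r=trace(t,cam)
            if r: T[cam+t]=r[0]['mask']; print(cam,t,round(r[0]['confidence'],2),r[0]['mask'].sum())
        except Exception as e: print(cam,t,e)
np.savez('m0.npz',**T)
def tf(n,h,z,p0):
    for cams in(['top'],['side'],['top','side']):
        try: p,e=fit(cams,[T[c+n].astype(np.float32) for c in cams],tray(h),z,p0); print(n,cams,np.round(p,4),np.degrees(p[2]).round(2),round(e,3))
        except KeyError as k: print(k)
tf("halved_tray_center",.036,.008,[.466,-.268,.1])
tf("pocket_tray_center",.036,.008,[.453,.104,.1])
tf("shallow_tray_center",.030,.0,[.595,-.053,.1])
E
```

```text
lampbase side [ 0.61815291 -0.52029853  0.        ] top [ 0.61671424 -0.51646472  0.        ] [ 0.40110741 -0.61928602  0.        ] [ 0.40193112 -0.47154892  0.25      ]
top halved_tray_center 0.76 1457
top pocket_tray_center 0.59 1559
top shallow_tray_center 0.91 1494
top plate_dock_seat 0.9 1104
top round_dock_seat 0.63 2218
top parking_mat_top 0.97 2947
top coaster_top 0.58 1027
side halved_tray_center 0.67 897
side pocket_tray_center 0.79 896
side shallow_tray_center 0.87 874
side plate_dock_seat 0.72 362
side round_dock_seat 0.83 908
side parking_mat_top 0.95 934
side coaster_top 0.47 234
halved_tray_center ['top'] [ 0.4651 -0.267   0.1368] 7.84 0.257Traceback (most recent call last):
  File "<stdin>", line 15, in <module>
  File "<stdin>", line 13, in tf
  File "h.py", line 42, in fit
    r=minimize(cost,v0,method='Nelder-Mead',options=dict(initial_simplex=sim,xatol=.005,fatol=1e-4))
    res = _minimize_neldermead(fun, x0, args, callback, bounds=bounds,
                               **options)
    fxr = func(xr)
    fx = function(np.copy(x), *(wrapper_args + args))
  File "h.py", line 35, in cost
    r=render(cam,parts,p,z);
  File "h.py", line 26, in render
    uv=proj(cam,q@R.T+[p[0],p[1],z])
  File "h.py", line 4, in proj
    c=camera_info(cam); P=np.atleast_2d(P); f=240/np.tan(np.radians(c['fov_y']/2))
ValueError: time passes only in moves, steps and waits
```

```bash
sed -i 's/^def proj/_ci=camera_info\n_C={}\ndef camera_info(n):\n    if n not in _C: _C[n]=_ci(n)\n    return _C[n]\ndef proj/' h.py
cat > f0.py <<'E'
from h import *
T=dict(np.load('m0.npz'))
def ov(cam,im,parts,p,z):
    c,s=np.cos(p[2]),np.sin(p[2]); R=np.array([[c,-s,0],[s,c,0],[0,0,1]])
    for q in parts:
        uv=(proj(cam,q@R.T+[p[0],p[1],z])+.5)*4-.5
        cv2.polylines(im,[cv2.convexHull(np.round(uv).astype(np.int32))],True,(0,0,255),1)
def tf(n,h,z,p0,sets=(['top'],['side'],['top','side'])):
    for cams in sets:
        p,e=fit(cams,[T[c+n].astype(np.float32) for c in cams],tray(h) if h else [box(-.047,.047,-.069,.069,-.008,0)] if h==0 else [box(-.05,.05,-.075,.075,-.002,0)],z,p0); print(n,cams,np.round(p,4),np.degrees(p[2]).round(2),round(e,3))
    return p
A=tf("halved_tray_center",.036,.008,[.466,-.268,.1],(['top'],))
B=tf("pocket_tray_center",.036,.008,[.453,.104,.1])
C=tf("shallow_tray_center",.030,.0,[.595,-.053,.1])
M=tf("parking_mat_top",-1,.002,[.622,.192,-.1])
# plate: union of plate mask + tray mask region
T['topplate_dock_seat']=T['topplate_dock_seat']|T['tophalved_tray_center']
P=tf("plate_dock_seat",0,.008,[.466,-.268,.13],(['top'],))
for cam in('top','side'):
    im=cv2.imread(f'pics/{cam}0.png'); im=cv2.resize(im,None,fx=4,fy=4,interpolation=cv2.INTER_CUBIC)
    ov(cam,im,tray(.036),A,.008);ov(cam,im,tray(.036),B,.008);ov(cam,im,tray(.03),C,0);ov(cam,im,[box(-.047,.047,-.069,.069,-.008,0)],P,.008);ov(cam,im,[box(-.05,.05,-.075,.075,-.002,0)],M,.002)
    th=np.linspace(0,6.3,60); 
    for cx,cy,z,r in((.4555,.1055,.008,.076),(.4545,.331,.003,.04)):
        ov(cam,im,[np.c_[cx+r*np.cos(th),cy+r*np.sin(th),0*th+z]],[0,0,0],0)
    if cam=='top': a=im[230*4:330*4,400*4:530*4];b=im[160*4:310*4,180*4:430*4]
    else: a=im[220*4:370*4,280*4:430*4]; b=a
    cv2.imwrite(f'pics/ov{cam}a.png',a[:600,:800] if cam=='top' else a);cv2.imwrite(f'pics/ov{cam}b.png',cv2.resize(b,None,fx=.8,fy=.8))
E
python3 f0.py
```

```text
halved_tray_center ['top'] [ 0.4651 -0.267   0.1368] 7.84 0.257
pocket_tray_center ['top'] [0.4527 0.105  0.1667] 9.55 0.094
pocket_tray_center ['side'] [0.4532 0.1083 0.1718] 9.84 0.115
pocket_tray_center ['top', 'side'] [0.4527 0.1057 0.1642] 9.41 0.217
shallow_tray_center ['top'] [ 0.5956 -0.054   0.1346] 7.71 0.107
shallow_tray_center ['side'] [ 0.5965 -0.051   0.1405] 8.05 0.422
shallow_tray_center ['top', 'side'] [ 0.5959 -0.0533  0.1286] 7.37 0.534
parking_mat_top ['top'] [ 0.644   0.2138 -0.1223] -7.01 0.494
parking_mat_top ['side'] [ 0.6064  0.2118 -0.1822] -10.44 4.973
parking_mat_top ['top', 'side'] [ 0.6299  0.2169 -0.1836] -10.52 5.569
plate_dock_seat ['top'] [ 0.465  -0.2685  0.1315] 7.53 0.151
```

View pics/ovtopa.png

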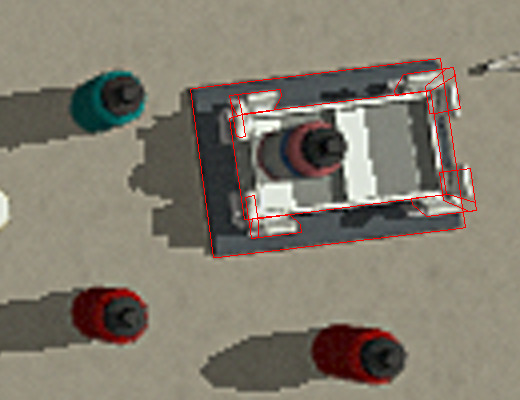

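View pics/ovtopb.png

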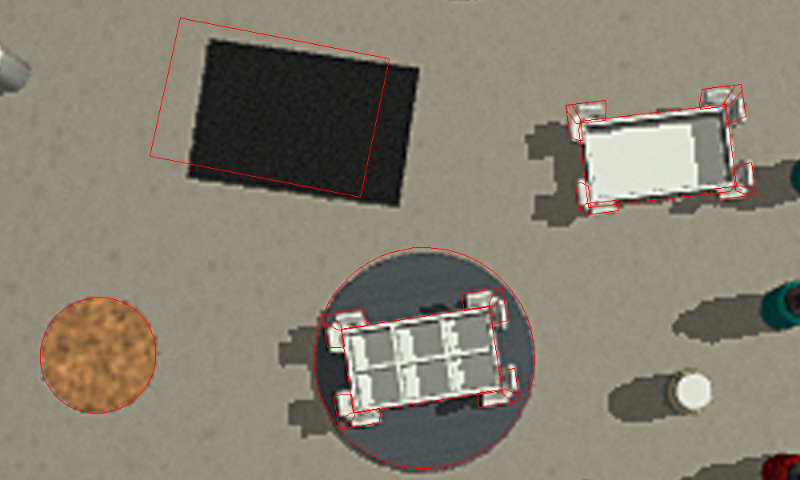

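View pics/ovsidea.png

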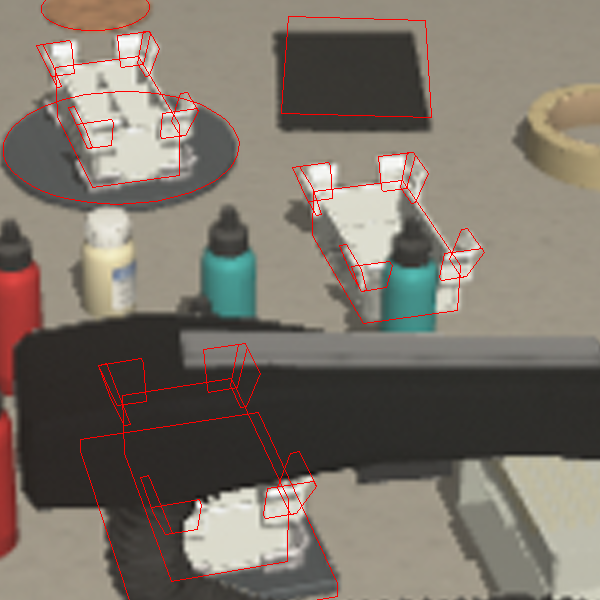

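```bash
python3 - <<'E'
from h import *
for n,uv,z in(("bottle captop",(482.2,266),.109),("red489",(495.5,319),.098),("red427",(431.5,309),.098),("turq427",(430.5,253),.098),("turq437",(440.5,211),.098)): print(n,unproj('top',uv,z).round(4))
for u in ((244,173),(311,181),(306,224),(239,215)): print(unproj('top',u,.002).round(4))
s=read_state();print(s['time_s'],s['position'].round(4))
E
```

```text
bottle captop [ 0.4656 -0.2404  0.109 ]
red489 [ 0.3598 -0.2687  0.098 ]
red427 [ 0.3782 -0.14    0.098 ]
turq427 [ 0.4914 -0.1386  0.098 ]
turq437 [ 0.5781 -0.1596  0.098 ]
[0.675  0.2627 0.002 ]
[0.6586 0.1114 0.002 ]
[0.5608 0.121  0.002 ]
[0.5793 0.2712 0.002 ]
1.6 [ 0.2818 -0.5578  0.2396]
```

jog_arm([
  {"delta_pos": [0, 40, 0], "turn": 0, "fingers": 100},
  {"delta_pos": [0, 80, 0], "turn": 0, "fingers": 100},
  {"delta_pos": [0, 120, 0], "turn": 0, "fingers": 100},
  {"delta_pos": [15, 155, 0], "turn": 7, "fingers": 100},
  {"delta_pos": [35, 190, 0], "turn": 14, "fingers": 100},
  {"delta_pos": [60, 220, 0], "turn": 21, "fingers": 100},
  {"delta_pos": [85, 250, 0], "turn": 28, "fingers": 100},
  {"delta_pos": [110, 280, 0], "turn": 35, "fingers": 100},
  {"delta_pos": [145, 305, -5], "turn": 42, "fingers": 100},
  {"delta_pos": [183, 317, -20], "turn": 49, "fingers": 100},
  {"delta_pos": [183, 317, -40], "turn": 56, "fingers": 100},
  {"delta_pos": [183, 317, -40], "turn": 63, "fingers": 100},
  {"delta_pos": [183, 317, -40], "turn": 70.8, "fingers": 100},
  {"delta_pos": [183, 317, -40], "turn": 70.8, "fingers": 100},
  {"delta_pos": [183, 317, -40], "turn": 70.8, "fingers": 100},
])

```text
time_s: 2.85
position: [0.465, -0.2408, 0.1996]
tcp_rot: [[0.992, 0.0, -0.13], [0.13, -0.0, 0.992], [0.0, -1.0, -0.0]]
force: [0.6, -0.4, -0.3]
opening: 1.0
```

```bash
cat > st.py <<'E'
from h import *
import sys
s=read_state();R=s['tcp_rot']
print(s['time_s'],(s['position']*1000).round(1),'yaw',np.degrees(np.arctan2(R[1,0],R[0,0])).round(2),'F',s['force'].round(1),'open',round(s['opening']*87,1),s['joint_positions'].round(0))
for n in sys.argv[2:]:
    cv2.imwrite(f'pics/{n}_{sys.argv[1]}.png',capture(n)[:,:,::-1])
E
python3 st.py 1 top
```

```text
2.85 [ 465.  -240.8  199.6] yaw 7.46 F [ 0.6 -0.4 -0.3] open 87.0 [-40.  26.  99.   0.  55. -47.]
```

View pics/top_1.png

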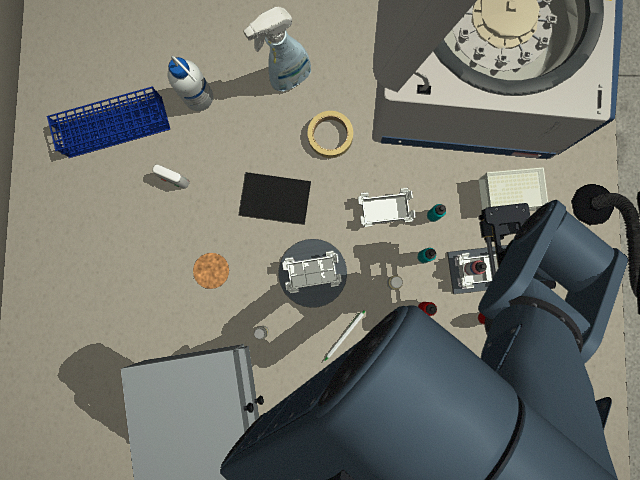

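jog_arm([
  {"delta_pos": [0, 0, -40], "fingers": 100},
  {"delta_pos": [0, 0, -80], "fingers": 100},
  {"delta_pos": [0, 0, -115], "fingers": 100},
  {"delta_pos": [0, 0, -120], "fingers": 60},
  {"delta_pos": [0, 0, -120], "fingers": 45},
  {"delta_pos": [0, 0, -120], "fingers": 0},
  {"delta_pos": [0, 0, -120], "fingers": 0},
  {"delta_pos": [0, 0, -120], "fingers": 0},
  {"delta_pos": [0, 0, -120], "fingers": 0},
  {"delta_pos": [0, 0, -120], "fingers": 0},
])

```text
$.steps[0]: bad value
```

```bash
python3 st.py 2
```

```text
2.9 [ 465.  -241.   199.8] yaw 7.43 F [-0.5  1.5  0.1] open 86.8 [-40.  26.  99.   0.  55. -47.]
```

Turn must be given.

jog_arm([
  {"delta_pos": [0, 0, -40], "turn": 0, "fingers": 100},
  {"delta_pos": [0, 0, -80], "turn": 0, "fingers": 100},
  {"delta_pos": [0, 0, -115], "turn": 0, "fingers": 100},
  {"delta_pos": [0, 0, -120], "turn": 0, "fingers": 60},
  {"delta_pos": [0, 0, -120], "turn": 0, "fingers": 45},
  {"delta_pos": [0, 0, -120], "turn": 0, "fingers": 0},
  {"delta_pos": [0, 0, -120], "turn": 0, "fingers": 0},
  {"delta_pos": [0, 0, -120], "turn": 0, "fingers": 0},
  {"delta_pos": [0, 0, -120], "turn": 0, "fingers": 0},
  {"delta_pos": [0, 0, -120], "turn": 0, "fingers": 0},
])

```text
time_s: 3.73
position: [0.4655, -0.2413, 0.0809]
tcp_rot: [[0.991, 0.002, -0.132], [0.132, -0.002, 0.991], [0.002, -1.0, -0.002]]
force: [-0.3, -0.7, -0.3]
opening: 0.556
```

```bash
python3 st.py 3 side
```

```text
3.7333 [ 465.5 -241.3   80.9] yaw 7.6 F [-0.3 -0.7 -0.3] open 48.4 [-40.  37. 104.  -0.  39. -47.]
```

View pics/side_3.png

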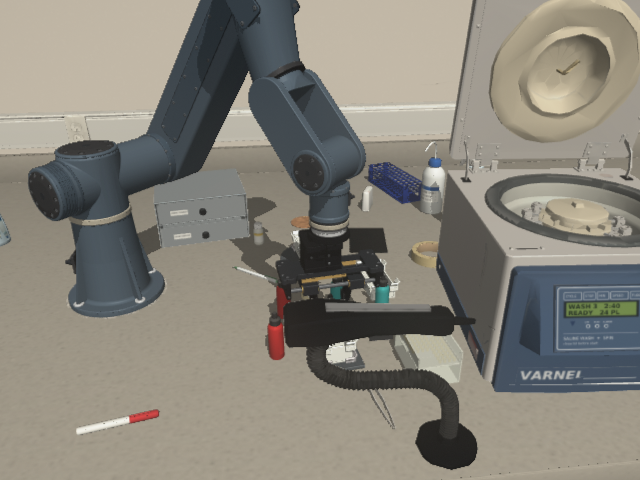

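jog_arm([
  {"delta_pos": [0, 0, 0], "turn": 0, "fingers": 0},
  {"delta_pos": [0, 0, 0], "turn": 0, "fingers": 0},
  {"delta_pos": [0, 0, 0], "turn": 0, "fingers": 0},
  {"delta_pos": [0, 0, 0], "turn": 0, "fingers": 0},
  {"delta_pos": [0, 0, 0], "turn": 0, "fingers": 0},
  {"delta_pos": [0, 0, 0], "turn": 0, "fingers": 0},
  {"delta_pos": [0, 0, 0], "turn": 0, "fingers": 0},
])

```text
time_s: 4.37
position: [0.4649, -0.2409, 0.0797]
tcp_rot: [[0.991, 0.0, -0.132], [0.132, -0.0, 0.991], [0.0, -1.0, -0.0]]
force: [0.2, -1.1, 3.3]
opening: 0.329
```

```bash
python3 st.py 4
```

```text
4.3667 [ 464.9 -240.9   79.7] yaw 7.61 F [ 0.2 -1.1  3.3] open 28.7 [-40.  37. 104.  -0.  39. -47.]
```

jog_arm([
  {"delta_pos": [0, 0, 10], "turn": 0, "fingers": 0},
  {"delta_pos": [0, 0, 30], "turn": 0, "fingers": 0},
  {"delta_pos": [0, 0, 60], "turn": 0, "fingers": 0},
  {"delta_pos": [0, 0, 95], "turn": 0, "fingers": 0},
  {"delta_pos": [0, 0, 130], "turn": 0, "fingers": 0},
  {"delta_pos": [0, 10, 150], "turn": 0, "fingers": 0},
  {"delta_pos": [0, 30, 150], "turn": 0, "fingers": 0},
])

```text
time_s: 4.95
position: [0.4679, -0.2142, 0.2349]
tcp_rot: [[0.991, 0.01, -0.13], [0.13, -0.008, 0.991], [0.009, -1.0, -0.009]]
force: [0.6, -0.6, -0.7]
opening: 0.326
```

```bash
python3 st.py 5 side; python3 - <<'E'
from h import *
for z in (0,.1,.15,.2): print(unproj('top',(245,347),z).round(3),unproj('top',(123,368),z).round(3),unproj('side',(245,177),z).round(3),)
print(unproj('top',(260,333),.05))
E
```

```text
4.95 [ 467.9 -214.2  234.9] yaw 7.49 F [ 0.6 -0.6 -0.7] open 28.3 [-37.  22.  99.  -0.  59. -45.]
[0.288 0.25  0.   ] [0.24  0.514 0.   ] [0.27  0.751 0.   ]
[0.298 0.233 0.1  ] [0.254 0.474 0.1  ] [0.286 0.468 0.1  ]
[0.304 0.225 0.15 ] [0.262 0.455 0.15 ] [0.294 0.327 0.15 ]
[0.309 0.217 0.2  ] [0.269 0.435 0.2  ] [0.302 0.186 0.2  ]
[0.32268621 0.21084124 0.05      ]
```

View pics/side_5.png

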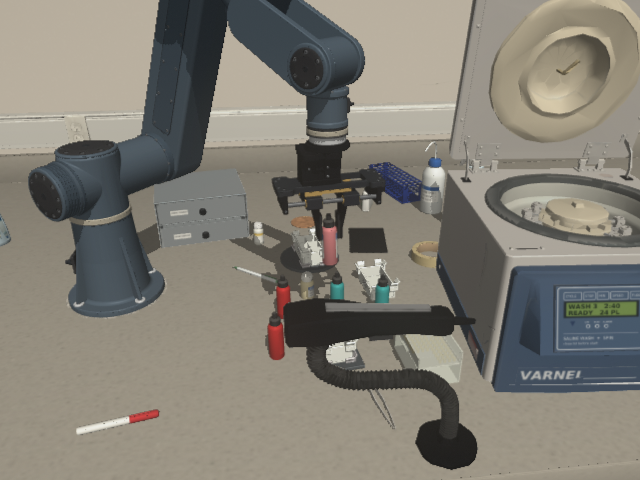

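jog_arm([
  {"delta_pos": [0, 35, 0], "turn": 0, "fingers": 0},
  {"delta_pos": [0, 75, 0], "turn": 0, "fingers": 0},
  {"delta_pos": [0, 115, 0], "turn": 0, "fingers": 0},
  {"delta_pos": [0, 155, 0], "turn": 0, "fingers": 0},
  {"delta_pos": [-2, 195, 0], "turn": 0, "fingers": 0},
  {"delta_pos": [-4, 235, 0], "turn": 0, "fingers": 0},
  {"delta_pos": [-5, 275, 0], "turn": 0, "fingers": 0},
  {"delta_pos": [-6, 315, 0], "turn": 0, "fingers": 0},
  {"delta_pos": [-7, 355, 0], "turn": 0, "fingers": 0},
  {"delta_pos": [-8, 395, -5], "turn": 0, "fingers": 0},
  {"delta_pos": [-9, 435, -15], "turn": 0, "fingers": 0},
  {"delta_pos": [-10, 470, -30], "turn": 0, "fingers": 0},
  {"delta_pos": [-10, 500, -50], "turn": 0, "fingers": 0},
  {"delta_pos": [-10, 525, -75], "turn": 0, "fingers": 0},
  {"delta_pos": [-10, 538, -105], "turn": 0, "fingers": 0},
  {"delta_pos": [-10, 542, -130], "turn": 0, "fingers": 0},
  {"delta_pos": [-10, 542, -140], "turn": 0, "fingers": 0},
  {"delta_pos": [-10, 542, -145], "turn": 0, "fingers": 0},
  {"delta_pos": [-10, 542, -145], "turn": 0, "fingers": 0},
])

```text
time_s: 6.58
position: [0.4542, 0.3304, 0.0838]
tcp_rot: [[0.991, -0.002, -0.132], [0.132, -0.001, 0.991], [-0.003, -1.0, -0.001]]
force: [0.2, -0.6, -0.3]
opening: 0.324
```

```bash
python3 st.py 6 side top
```

```text
6.5833 [454.2 330.4  83.8] yaw 7.58 F [ 0.2 -0.6 -0.3] open 28.2 [25. 38. 98. -0. 44. 17.]
```

View pics/side_6.png

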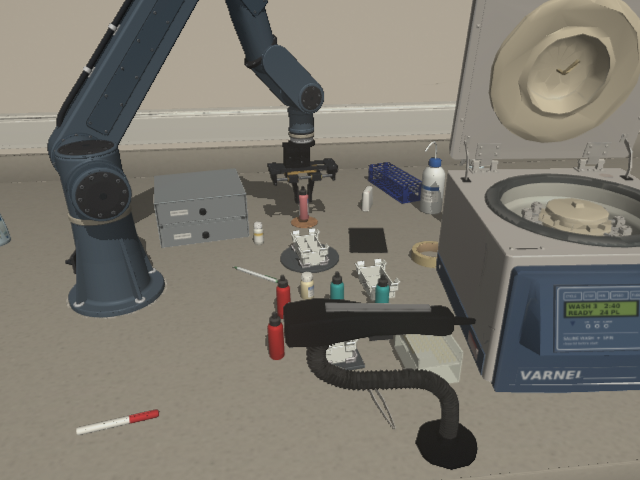

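jog_arm([
  {"delta_pos": [0, 0, -5], "turn": 0, "fingers": 0},
  {"delta_pos": [0, 0, -9], "turn": 0, "fingers": 0},
  {"delta_pos": [0, 0, -11], "turn": 0, "fingers": 0},
  {"delta_pos": [0, 0, -12], "turn": 0, "fingers": 0},
  {"delta_pos": [0, 0, -12], "turn": 0, "fingers": 0},
  {"delta_pos": [0, 0, -12], "turn": 0, "fingers": 0},
  {"delta_pos": [0, 0, -12], "turn": 0, "fingers": 0},
])

```text
time_s: 7.27
position: [0.4549, 0.3312, 0.0727]
tcp_rot: [[0.991, 0.0, -0.132], [0.132, 0.0, 0.991], [0.0, -1.0, 0.0]]
force: [0.1, 0.1, -0.0]
opening: 0.325
```

```bash
python3 st.py 7
```

```text
7.2667 [454.9 331.2  72.7] yaw 7.6 F [ 0.1  0.1 -0. ] open 28.3 [25. 39. 98.  0. 42. 17.]
```

Slight lowering more, then release and rise.

jog_arm([
  {"delta_pos": [0, 0, -1], "turn": 0, "fingers": 0},
  {"delta_pos": [0, 0, -1], "turn": 0, "fingers": 0},
  {"delta_pos": [0, 0, -1], "turn": 0, "fingers": 40},
  {"delta_pos": [0, 0, -1], "turn": 0, "fingers": 50},
  {"delta_pos": [0, 0, -1], "turn": 0, "fingers": 100},
  {"delta_pos": [0, 0, -1], "turn": 0, "fingers": 100},
  {"delta_pos": [0, 0, -1], "turn": 0, "fingers": 100},
  {"delta_pos": [0, 0, -1], "turn": 0, "fingers": 100},
  {"delta_pos": [0, 0, -1], "turn": 0, "fingers": 100},
  {"delta_pos": [0, 0, 20], "turn": 0, "fingers": 100},
  {"delta_pos": [0, 0, 60], "turn": 0, "fingers": 100},
  {"delta_pos": [0, 0, 90], "turn": 0, "fingers": 100},
  {"delta_pos": [0, 0, 90], "turn": 0, "fingers": 100},
])

```text
time_s: 8.35
position: [0.4585, 0.333, 0.1683]
tcp_rot: [[0.991, 0.011, -0.132], [0.132, 0.005, 0.991], [0.012, -1.0, 0.004]]
force: [1.0, -0.4, 0.3]
opening: 0.978
```

```bash
python3 st.py 8 side top; python3 - <<'E'
import cv2
a=cv2.imread('pics/side_8.png');t=cv2.imread('pics/top_8.png')
cv2.imwrite('pics/x8.png',cv2.hconcat([cv2.resize(a[170:270,240:340],(400,400)),cv2.resize(t[220:320,160:260],(400,400))]))
E
```

```text
8.35 [458.5 333.  168.3] yaw 7.61 F [ 1.  -0.4  0.3] open 85.1 [25. 31. 95.  0. 53. 17.]
```

View pics/x8.png

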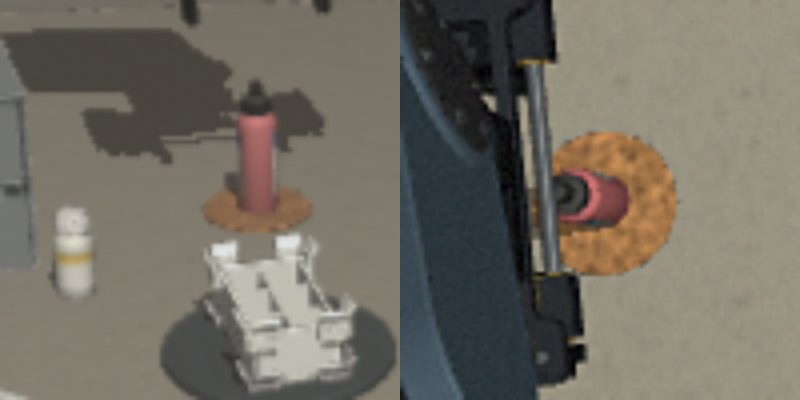

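jog_arm([
  {"delta_pos": [0, -30, 0], "turn": 1.9, "fingers": 100},
  {"delta_pos": [0, -70, 0], "turn": 1.9, "fingers": 100},
  {"delta_pos": [0, -110, 0], "turn": 1.9, "fingers": 100},
  {"delta_pos": [0, -150, 0], "turn": 1.9, "fingers": 100},
  {"delta_pos": [0, -190, 0], "turn": 1.9, "fingers": 100},
  {"delta_pos": [-1, -215, -10], "turn": 1.9, "fingers": 100},
  {"delta_pos": [-1, -226, -30], "turn": 1.9, "fingers": 100},
  {"delta_pos": [-1, -226, -50], "turn": 1.9, "fingers": 100},
  {"delta_pos": [-1, -226, -60], "turn": 1.9, "fingers": 100},
  {"delta_pos": [-1, -226, -60], "turn": 1.9, "fingers": 100},
  {"delta_pos": [-1, -226, -60], "turn": 1.9, "fingers": 100},
])

```text
time_s: 9.37
position: [0.4524, 0.1051, 0.1012]
tcp_rot: [[0.986, -0.004, -0.165], [0.165, 0.0, 0.986], [-0.004, -1.0, 0.001]]
force: [-0.0, -0.1, -0.5]
opening: 0.996
```

```bash
python3 st.py 9 side top; python3 - <<'E'
import cv2
a=cv2.imread('pics/side_9.png');t=cv2.imread('pics/top_9.png')
cv2.imwrite('pics/x9.png',cv2.hconcat([cv2.resize(a[170:290,250:370],(400,400)),cv2.resize(t[200:340,240:380],(400,400))]))
E
```

```text
9.3667 [452.4 105.1 101.2] yaw 9.48 F [-0.  -0.1 -0.5] open 86.7 [ -1.  32. 112.   0.  37. -10.]
```

View pics/x9.png

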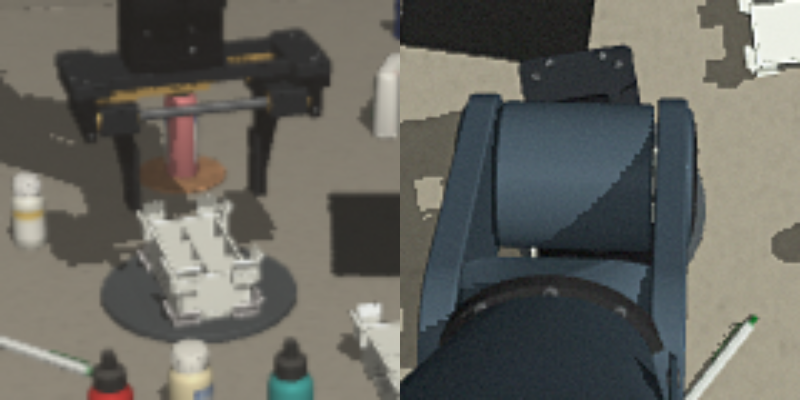

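jog_arm([
  {"delta_pos": [0, 0, -30], "turn": 0, "fingers": 100},
  {"delta_pos": [0, 0, -55], "turn": 0, "fingers": 100},
  {"delta_pos": [0, 0, -67], "turn": 0, "fingers": 100},
  {"delta_pos": [0, 0, -67], "turn": 0, "fingers": 80},
  {"delta_pos": [0, 0, -67], "turn": 0, "fingers": 0},
  {"delta_pos": [0, 0, -67], "turn": 0, "fingers": 0},
  {"delta_pos": [0, 0, -67], "turn": 0, "fingers": 0},
  {"delta_pos": [0, 0, -67], "turn": 0, "fingers": 0},
  {"delta_pos": [0, 0, -67], "turn": 0, "fingers": 0},
  {"delta_pos": [0, 0, -67], "turn": 0, "fingers": 0},
  {"delta_pos": [0, 0, -67], "turn": 0, "fingers": 0},
  {"delta_pos": [0, 0, -67], "turn": 0, "fingers": 0},
  {"delta_pos": [0, 0, -67], "turn": 0, "fingers": 0},
])

```text
time_s: 10.55
position: [0.4542, 0.1052, 0.0364]
tcp_rot: [[0.986, 0.001, -0.165], [0.165, 0.0, 0.986], [0.001, -1.0, -0.0]]
force: [0.3, 0.3, 7.4]
opening: 0.644
```

```bash
python3 st.py 10; python3 st.py 10
```

```text
10.55 [454.2 105.2  36.4] yaw 9.51 F [0.3 0.3 7.4] open 56.0 [ -1.  40. 113.   0.  27. -10.]
10.55 [454.2 105.2  36.4] yaw 9.51 F [0.3 0.3 7.4] open 56.0 [ -1.  40. 113.   0.  27. -10.]
```

jog_arm([
  {"delta_pos": [0, 0, 10], "turn": 0, "fingers": 0},
  {"delta_pos": [0, 0, 30], "turn": 0, "fingers": 0},
  {"delta_pos": [0, 0, 60], "turn": 0, "fingers": 0},
  {"delta_pos": [10, 5, 80], "turn": 0, "fingers": 0},
  {"delta_pos": [40, 20, 80], "turn": 0, "fingers": 0},
  {"delta_pos": [75, 40, 80], "turn": 0, "fingers": 0},
  {"delta_pos": [110, 58, 80], "turn": 0, "fingers": 0},
  {"delta_pos": [145, 76, 75], "turn": 0, "fingers": 0},
  {"delta_pos": [165, 86, 60], "turn": 0, "fingers": 0},
  {"delta_pos": [165, 86, 35], "turn": 0, "fingers": 0},
  {"delta_pos": [165, 86, 15], "turn": 0, "fingers": 0},
  {"delta_pos": [165, 86, 5], "turn": 0, "fingers": 0},
  {"delta_pos": [165, 86, 2], "turn": 0, "fingers": 0},
  {"delta_pos": [165, 86, 2], "turn": 0, "fingers": 0},
  {"delta_pos": [165, 86, 2], "turn": 0, "fingers": 0},
])

```text
time_s: 11.8
position: [0.6193, 0.1911, 0.0385]
tcp_rot: [[0.986, 0.001, -0.165], [0.165, 0.0, 0.986], [0.001, -1.0, -0.0]]
force: [-0.5, -0.4, -0.5]
opening: 0.644
```

```bash
python3 st.py 11 side; python3 - <<'E'
import cv2
a=cv2.imread('pics/side_11.png')
cv2.imwrite('pics/x11.png',cv2.resize(a[130:310,250:450],None,fx=3.3,fy=3.3))
E
```

```text
11.8 [619.3 191.1  38.5] yaw 9.49 F [-0.5 -0.4 -0.5] open 56.0 [ 7. 47. 86.  0. 47. -2.]
```

View pics/x11.png

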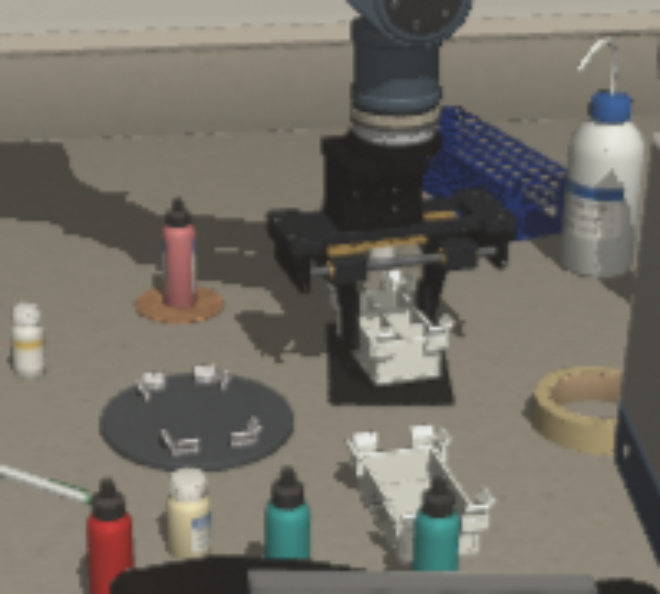

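jog_arm([
  {"delta_pos": [0, 0, -4], "turn": 0, "fingers": 0},
  {"delta_pos": [0, 0, -7], "turn": 0, "fingers": 0},
  {"delta_pos": [0, 0, -8], "turn": 0, "fingers": 0},
  {"delta_pos": [0, 0, -8], "turn": 0, "fingers": 0},
  {"delta_pos": [0, 0, -8], "turn": 0, "fingers": 0},
  {"delta_pos": [0, 0, -8], "turn": 0, "fingers": 100},
  {"delta_pos": [0, 0, -8], "turn": 0, "fingers": 100},
  {"delta_pos": [0, 0, -8], "turn": 0, "fingers": 100},
  {"delta_pos": [0, 0, -8], "turn": 0, "fingers": 100},
  {"delta_pos": [0, 0, -8], "turn": 0, "fingers": 100},
  {"delta_pos": [0, 0, -8], "turn": 0, "fingers": 100},
  {"delta_pos": [0, 0, 20], "turn": 0, "fingers": 100},
  {"delta_pos": [0, 0, 60], "turn": 0, "fingers": 100},
  {"delta_pos": [0, 0, 100], "turn": 0, "fingers": 100},
  {"delta_pos": [0, -20, 140], "turn": 0, "fingers": 100},
  {"delta_pos": [0, -60, 150], "turn": 0, "fingers": 100},
  {"delta_pos": [-10, -100, 150], "turn": 0, "fingers": 100},
  {"delta_pos": [-30, -140, 150], "turn": 0, "fingers": 100},
  {"delta_pos": [-50, -180, 150], "turn": 0, "fingers": 100},
  {"delta_pos": [-70, -220, 150], "turn": 0, "fingers": 100},
])

```text
time_s: 13.52
position: [0.5524, -0.0211, 0.1878]
tcp_rot: [[0.986, 0.001, -0.166], [0.166, -0.0, 0.986], [0.0, -1.0, -0.0]]
force: [-0.3, 0.4, 0.2]
opening: 1.001
```

```bash
python3 st.py 12
```

```text
13.5167 [552.4 -21.1 187.8] yaw 9.54 F [-0.3  0.4  0.2] open 87.1 [-14.  29.  96.  -0.  56. -23.]
```

jog_arm([
  {"delta_pos": [-14, -40, 0], "turn": -1.9, "fingers": 100},
  {"delta_pos": [-28, -80, 0], "turn": -1.9, "fingers": 100},
  {"delta_pos": [-42, -120, 0], "turn": -1.9, "fingers": 100},
  {"delta_pos": [-56, -160, 0], "turn": -1.9, "fingers": 100},
  {"delta_pos": [-70, -200, 0], "turn": -1.9, "fingers": 100},
  {"delta_pos": [-80, -230, -10], "turn": -1.9, "fingers": 100},
  {"delta_pos": [-83.5, -239, -30], "turn": -1.9, "fingers": 100},
  {"delta_pos": [-83.5, -239, -50], "turn": -1.9, "fingers": 100},
  {"delta_pos": [-83.5, -239, -66], "turn": -1.9, "fingers": 100},
  {"delta_pos": [-83.5, -239, -66], "turn": -1.9, "fingers": 100},
  {"delta_pos": [-83.5, -239, -66], "turn": -1.9, "fingers": 100},
])

```text
time_s: 14.43
position: [0.4694, -0.2584, 0.121]
tcp_rot: [[0.991, -0.002, -0.132], [0.132, 0.001, 0.991], [-0.001, -1.0, 0.002]]
force: [0.8, 0.6, 0.3]
opening: 1.0
```

```bash
python3 st.py 13 side top; python3 - <<'E'
import cv2
a=cv2.imread('pics/side_13.png');t=cv2.imread('pics/top_13.png')
cv2.imwrite('pics/x13.png',cv2.hconcat([cv2.resize(a[230:380,250:400],(400,400)),cv2.resize(t[190:340,400:550],(400,400))]))
E
```

```text
14.4333 [ 469.4 -258.4  121. ] yaw 7.59 F [0.8 0.6 0.3] open 87.0 [-41.  33. 101.   0.  46. -48.]
```

View pics/x13.png

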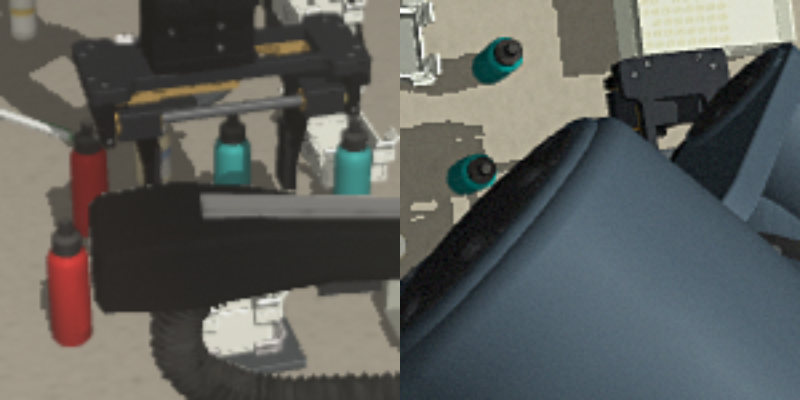

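View pics/top_13.png

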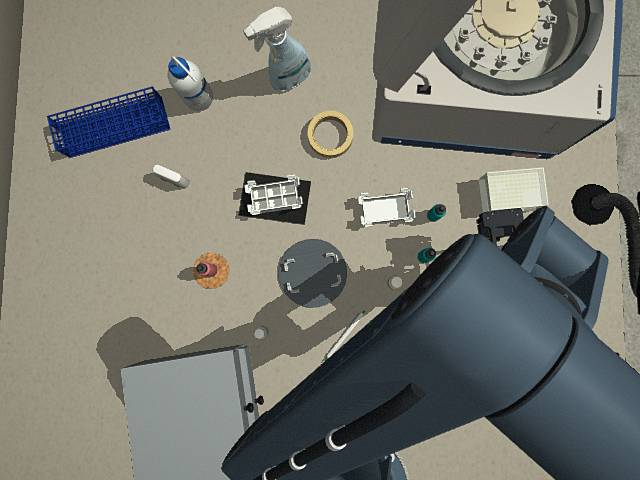

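jog_arm([
  {"delta_pos": [0, 0, 0], "turn": 0, "fingers": 100},
  {"delta_pos": [0, 0, 0], "turn": 0, "fingers": 100},
])

```text
time_s: 14.7
position: [0.4706, -0.2589, 0.1227]
tcp_rot: [[0.991, 0.002, -0.133], [0.133, -0.002, 0.991], [0.002, -1.0, -0.002]]
force: [0.0, -0.2, 0.3]
opening: 0.998
```

```bash
python3 st.py 14; python3 - <<'E'
from h import *
for z in(0,.03,.06,.08): print(unproj('top',(483,215),z).round(3),unproj('top',(547,208),z).round(3))
E
```

```text
14.7 [ 470.6 -258.9  122.7] yaw 7.64 F [ 0.  -0.2  0.3] open 86.9 [-41.  33. 101.  -0.  46. -48.]
[ 0.586 -0.275  0.   ] [ 0.604 -0.419  0.   ]
[ 0.582 -0.267  0.03 ] [ 0.599 -0.407  0.03 ]
[ 0.577 -0.258  0.06 ] [ 0.594 -0.394  0.06 ]
[ 0.574 -0.252  0.08 ] [ 0.59  -0.386  0.08 ]
```

jog_arm([
  {"delta_pos": [-4.5, -9, -10], "turn": 0, "fingers": 100},
  {"delta_pos": [-4.5, -9, -25], "turn": 0, "fingers": 100},
  {"delta_pos": [-4.5, -9, -25], "turn": 0, "fingers": 100},
  {"delta_pos": [-4.5, -9, -25], "turn": 0, "fingers": 100},
  {"delta_pos": [-4.5, -9, -25], "turn": 0, "fingers": 100},
])

```text
time_s: 15.12
position: [0.4653, -0.2679, 0.0966]
tcp_rot: [[0.991, -0.0, -0.132], [0.132, 0.0, 0.991], [-0.0, -1.0, 0.0]]
force: [0.4, 0.4, 0.2]
opening: 0.997
```

```bash
python3 st.py 15 side;python3 - <<'E'
import cv2
a=cv2.imread('pics/side_15.png')
cv2.imwrite('pics/x15.png',cv2.resize(a[220:380,250:410],None,fx=3.7,fy=3.7))
E
```

```text
15.1167 [ 465.3 -267.9   96.6] yaw 7.6 F [0.4 0.4 0.2] open 86.7 [-42.  36. 102.  -0.  43. -49.]
```

View pics/x15.png

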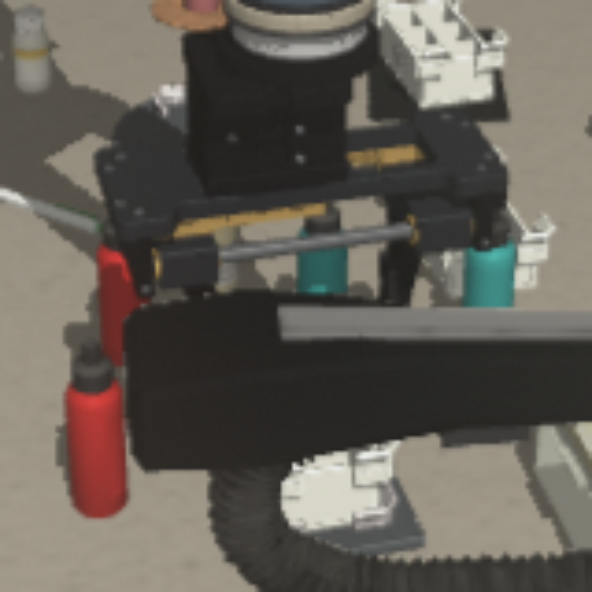

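jog_arm([
  {"delta_pos": [1, 0, -20], "turn": 0, "fingers": 100},
  {"delta_pos": [1, 0, -35], "turn": 0, "fingers": 100},
  {"delta_pos": [1, 0, -44], "turn": 0, "fingers": 100},
  {"delta_pos": [1, 0, -48], "turn": 0, "fingers": 100},
  {"delta_pos": [1, 0, -48], "turn": 0, "fingers": 100},
  {"delta_pos": [1, 0, -48], "turn": 0, "fingers": 100},
])

```text
time_s: 15.67
position: [0.4666, -0.2679, 0.0489]
tcp_rot: [[0.991, 0.0, -0.132], [0.132, -0.0, 0.991], [0.0, -1.0, -0.0]]
force: [-0.8, -0.9, -0.0]
opening: 1.0
```

```bash
python3 st.py 16 side;python3 - <<'E'
import cv2
a=cv2.imread('pics/side_16.png')
cv2.imwrite('pics/x16.png',cv2.resize(a[220:380,250:410],None,fx=3.7,fy=3.7))
E
```

```text
15.6667 [ 466.6 -267.9   48.9] yaw 7.61 F [-0.8 -0.9 -0. ] open 87.0 [-42.  41. 103.   0.  37. -49.]
```

View pics/x16.png

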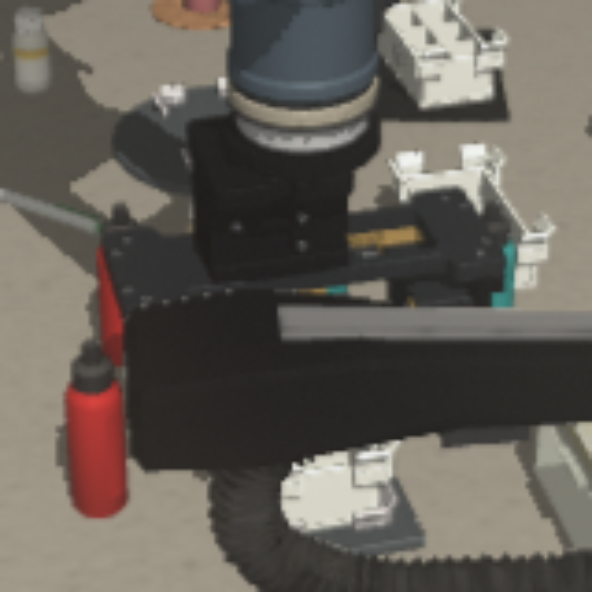

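jog_arm([
  {"delta_pos": [0, 0, -4], "turn": 0, "fingers": 100},
  {"delta_pos": [0, 0, -4], "turn": 0, "fingers": 0},
  {"delta_pos": [0, 0, -4], "turn": 0, "fingers": 0},
  {"delta_pos": [0, 0, -4], "turn": 0, "fingers": 0},
  {"delta_pos": [0, 0, -4], "turn": 0, "fingers": 0},
  {"delta_pos": [0, 0, -4], "turn": 0, "fingers": 0},
  {"delta_pos": [0, 0, -4], "turn": 0, "fingers": 0},
  {"delta_pos": [0, 0, -4], "turn": 0, "fingers": 0},
  {"delta_pos": [0, 0, -4], "turn": 0, "fingers": 0},
  {"delta_pos": [0, 0, -4], "turn": 0, "fingers": 0},
])

```text
time_s: 16.55
position: [0.4664, -0.2677, 0.0446]
tcp_rot: [[0.991, 0.0, -0.132], [0.132, -0.0, 0.991], [0.0, -1.0, -0.0]]
force: [0.0, -0.5, 1.1]
opening: 0.64
```

```bash
python3 st.py 17
```

```text
16.55 [ 466.4 -267.7   44.6] yaw 7.6 F [ 0.  -0.5  1.1] open 55.7 [-42.  41. 103.  -0.  36. -49.]
```

jog_arm([
  {"delta_pos": [0, 0, 8], "turn": 0, "fingers": 0},
  {"delta_pos": [0, 0, 22], "turn": 0, "fingers": 0},
  {"delta_pos": [0, 0, 50], "turn": 0, "fingers": 0},
  {"delta_pos": [0, 0, 85], "turn": 0, "fingers": 0},
  {"delta_pos": [0, 0, 115], "turn": 0, "fingers": 0},
  {"delta_pos": [0, 0, 130], "turn": 0, "fingers": 0},
  {"delta_pos": [0, 0, 130], "turn": 0, "fingers": 0},
])

```text
time_s: 17.13
position: [0.4683, -0.2692, 0.1786]
tcp_rot: [[0.991, 0.006, -0.132], [0.133, -0.006, 0.991], [0.006, -1.0, -0.006]]
force: [1.2, 0.2, -1.9]
opening: 0.645
```

```bash
python3 st.py 18 side
```

```text
17.1333 [ 468.3 -269.2  178.6] yaw 7.61 F [ 1.2  0.2 -1.9] open 56.1 [-42.  28.  98.   0.  53. -49.]
```

View pics/side_18.png

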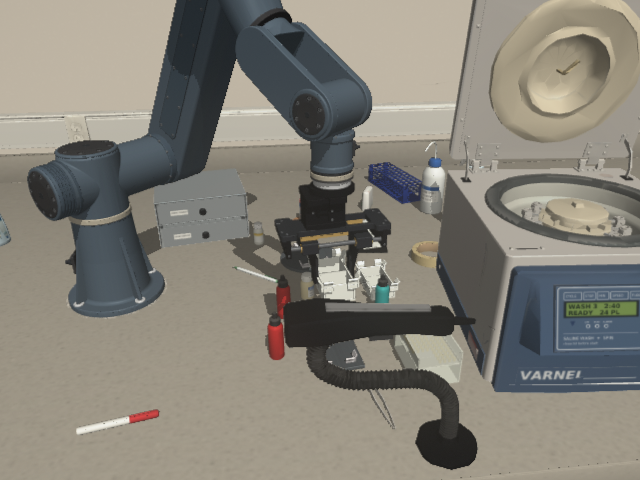

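jog_arm([
  {"delta_pos": [0, 20, 0], "turn": 0, "fingers": 0},
  {"delta_pos": [0, 50, 0], "turn": 0, "fingers": 0},
  {"delta_pos": [0, 85, 0], "turn": 0.5, "fingers": 0},
  {"delta_pos": [-1, 120, 0], "turn": 1, "fingers": 0},
  {"delta_pos": [-2, 155, 0], "turn": 1.9, "fingers": 0},
  {"delta_pos": [-3, 190, 0], "turn": 1.9, "fingers": 0},
  {"delta_pos": [-5, 225, 0], "turn": 1.9, "fingers": 0},
  {"delta_pos": [-7, 260, 0], "turn": 1.9, "fingers": 0},
  {"delta_pos": [-9, 295, 0], "turn": 1.9, "fingers": 0},
  {"delta_pos": [-11, 325, 0], "turn": 1.9, "fingers": 0},
  {"delta_pos": [-12, 350, -10], "turn": 1.9, "fingers": 0},
  {"delta_pos": [-12.4, 368, -30], "turn": 1.9, "fingers": 0},
  {"delta_pos": [-12.4, 373, -60], "turn": 1.9, "fingers": 0},
  {"delta_pos": [-12.4, 373, -85], "turn": 1.9, "fingers": 0},
  {"delta_pos": [-12.4, 373, -95], "turn": 1.9, "fingers": 0},
  {"delta_pos": [-12.4, 373, -100], "turn": 1.9, "fingers": 0},
  {"delta_pos": [-12.4, 373, -100], "turn": 1.9, "fingers": 0},
  {"delta_pos": [-12.4, 373, -100], "turn": 1.9, "fingers": 0},
])

```text
time_s: 18.68
position: [0.4535, 0.1052, 0.074]
tcp_rot: [[0.986, -0.002, -0.165], [0.165, 0.0, 0.986], [-0.002, -1.0, 0.0]]
force: [0.1, -0.6, -1.1]
opening: 0.643
```

```bash
python3 st.py 19 side top;python3 - <<'E'
import cv2
a=cv2.imread('pics/side_19.png');t=cv2.imread('pics/top_19.png')
cv2.imwrite('pics/x19.png',cv2.hconcat([cv2.resize(a[190:290,260:360],(400,400)),cv2.resize(t[200:340,240:380],(400,400))]))
E
```

```text
18.6833 [453.5 105.2  74. ] yaw 9.49 F [ 0.1 -0.6 -1.1] open 55.9 [ -1.  35. 112.  -0.  32. -10.]
```

View pics/x19.png

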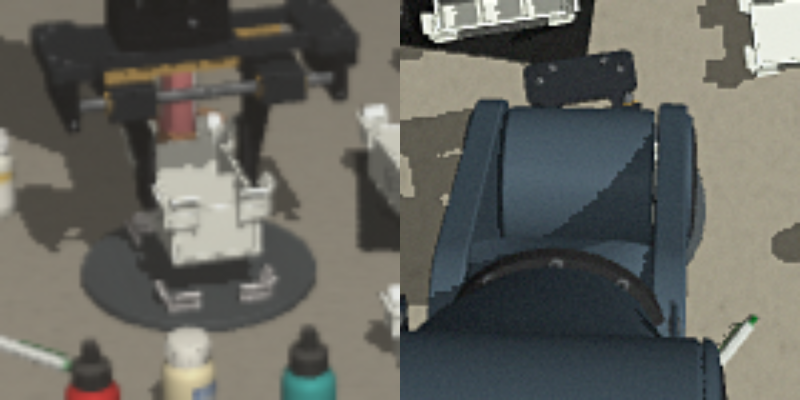

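jog_arm([
  {"delta_pos": [0, 0, -10], "turn": 0, "fingers": 0},
  {"delta_pos": [0, 0, -16], "turn": 0, "fingers": 0},
  {"delta_pos": [0, 0, -20], "turn": 0, "fingers": 0},
  {"delta_pos": [0, 0, -24], "turn": 0, "fingers": 0},
  {"delta_pos": [0, 0, -27], "turn": 0, "fingers": 0},
  {"delta_pos": [0, 0, -28], "turn": 0, "fingers": 0},
  {"delta_pos": [0, 0, -28], "turn": 0, "fingers": 0},
  {"delta_pos": [0, 0, -28], "turn": 0, "fingers": 0},
])

```text
time_s: 19.45
position: [0.4541, 0.1053, 0.0466]
tcp_rot: [[0.986, 0.0, -0.165], [0.165, 0.0, 0.986], [0.0, -1.0, -0.0]]
force: [-0.1, 0.6, -0.2]
opening: 0.641
```

```bash
python3 st.py 20 side;python3 - <<'E'
import cv2
a=cv2.imread('pics/side_20.png')
cv2.imwrite('pics/x20.png',cv2.resize(a[190:290,260:360],(600,600),interpolation=cv2.INTER_CUBIC))
E
```

```text
19.45 [454.1 105.3  46.6] yaw 9.51 F [-0.1  0.6 -0.2] open 55.7 [ -1.  39. 113.   0.  28. -10.]
```

View pics/x20.png

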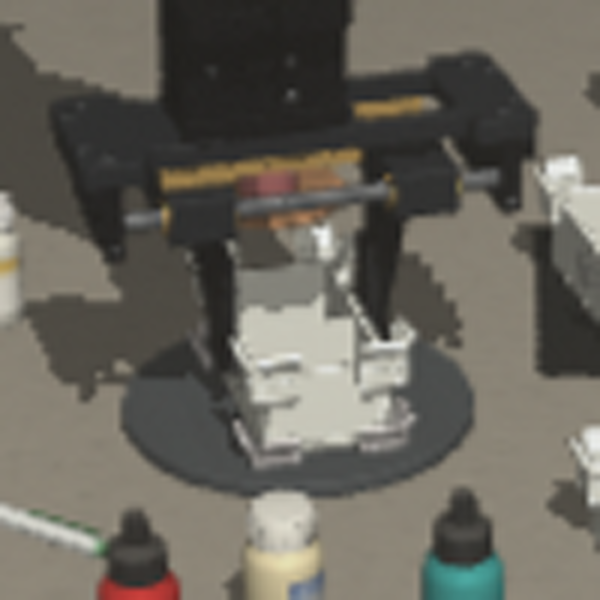

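jog_arm([
  {"delta_pos": [0, 0, -1], "turn": 0, "fingers": 0},
  {"delta_pos": [0, 0, -1.5], "turn": 0, "fingers": 0},
  {"delta_pos": [0, 0, -1.5], "turn": 0, "fingers": 0},
  {"delta_pos": [0, 0, -1.5], "turn": 0, "fingers": 100},
  {"delta_pos": [0, 0, -1.5], "turn": 0, "fingers": 100},
  {"delta_pos": [0, 0, -1.5], "turn": 0, "fingers": 100},
  {"delta_pos": [0, 0, -1.5], "turn": 0, "fingers": 100},
  {"delta_pos": [0, 0, -1.5], "turn": 0, "fingers": 100},
  {"delta_pos": [0, 0, -1.5], "turn": 0, "fingers": 100},
  {"delta_pos": [0, 0, -1.5], "turn": 0, "fingers": 100},
  {"delta_pos": [0, 0, 20], "turn": 0, "fingers": 100},
  {"delta_pos": [0, 0, 60], "turn": 0, "fingers": 100},
  {"delta_pos": [0, 0, 100], "turn": 0, "fingers": 100},
  {"delta_pos": [0, 0, 100], "turn": 0, "fingers": 100},
  {"delta_pos": [0, 0, 100], "turn": 0, "fingers": 100},
])

```text
time_s: 20.75
position: [0.4555, 0.1054, 0.1488]
tcp_rot: [[0.986, 0.006, -0.165], [0.165, -0.0, 0.986], [0.006, -1.0, -0.001]]
force: [0.8, 0.1, 0.1]
opening: 0.998
```

```bash
python3 st.py 21 side;python3 - <<'E'
import cv2
a=cv2.imread('pics/side_21.png')
cv2.imwrite('pics/x21.png',cv2.resize(a[190:290,260:400],None,fx=5,fy=5,interpolation=cv2.INTER_CUBIC))
E
```

```text
20.75 [455.5 105.4 148.8] yaw 9.51 F [0.8 0.1 0.1] open 86.9 [ -1.  27. 110.   0.  43. -10.]
```

View pics/x21.png

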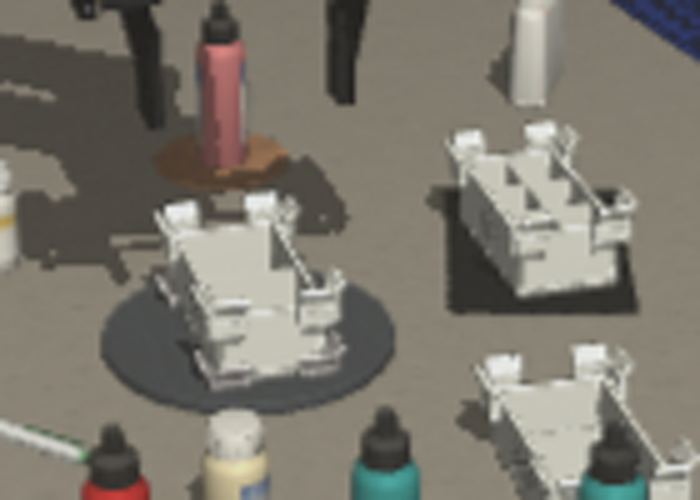

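jog_arm([
  {"delta_pos": [35, 18, 0], "turn": 0, "fingers": 100},
  {"delta_pos": [70, 36, 0], "turn": 0, "fingers": 100},
  {"delta_pos": [105, 55, 0], "turn": 0, "fingers": 100},
  {"delta_pos": [140, 73, -5], "turn": 0, "fingers": 100},
  {"delta_pos": [165, 86, -20], "turn": 0, "fingers": 100},
  {"delta_pos": [165, 86, -40], "turn": 0, "fingers": 100},
  {"delta_pos": [165, 86, -65], "turn": 0, "fingers": 100},
  {"delta_pos": [165, 86, -90], "turn": 0, "fingers": 100},
  {"delta_pos": [165, 86, -105], "turn": 0, "fingers": 100},
  {"delta_pos": [165, 86, -105], "turn": 0, "fingers": 100},
  {"delta_pos": [165, 86, -105], "turn": 0, "fingers": 100},
  {"delta_pos": [165, 86, -105], "turn": 0, "fingers": 100},
])

```text
time_s: 21.8
position: [0.6189, 0.1912, 0.0411]
tcp_rot: [[0.986, -0.001, -0.165], [0.165, -0.0, 0.986], [-0.001, -1.0, 0.0]]
force: [-0.4, -0.2, 0.9]
opening: 1.002
```

```bash
python3 st.py 22
```

```text
21.8 [618.9 191.2  41.1] yaw 9.5 F [-0.4 -0.2  0.9] open 87.2 [ 7. 47. 86. -0. 48. -2.]
```

Close and lift to underside ≈ 0.14.

jog_arm([
  {"delta_pos": [0, 0, -1], "turn": 0, "fingers": 0},
  {"delta_pos": [0, 0, -1], "turn": 0, "fingers": 0},
  {"delta_pos": [0, 0, -1], "turn": 0, "fingers": 0},
  {"delta_pos": [0, 0, -1], "turn": 0, "fingers": 0},
  {"delta_pos": [0, 0, -1], "turn": 0, "fingers": 0},
  {"delta_pos": [0, 0, -1], "turn": 0, "fingers": 0},
  {"delta_pos": [0, 0, -1], "turn": 0, "fingers": 0},
  {"delta_pos": [0, 0, -1], "turn": 0, "fingers": 0},
  {"delta_pos": [0, 0, -1], "turn": 0, "fingers": 0},
])

```text
time_s: 22.55
position: [0.6192, 0.1913, 0.041]
tcp_rot: [[0.986, 0.001, -0.165], [0.165, 0.0, 0.986], [0.001, -1.0, -0.0]]
force: [-0.5, 0.3, 3.8]
opening: 0.641
```

```bash
python3 st.py 23
```

```text
22.55 [619.2 191.3  41. ] yaw 9.51 F [-0.5  0.3  3.8] open 55.8 [ 7. 47. 86. -0. 47. -2.]
```

jog_arm([
  {"delta_pos": [0, 0, 8], "turn": 0, "fingers": 0},
  {"delta_pos": [0, 0, 25], "turn": 0, "fingers": 0},
  {"delta_pos": [0, 0, 55], "turn": 0, "fingers": 0},
  {"delta_pos": [0, 0, 90], "turn": 0, "fingers": 0},
  {"delta_pos": [0, 0, 125], "turn": 0, "fingers": 0},
  {"delta_pos": [-5, -15, 138], "turn": 0, "fingers": 0},
  {"delta_pos": [-15, -45, 138], "turn": 0, "fingers": 0},
  {"delta_pos": [-27, -80, 138], "turn": 0, "fingers": 0},
  {"delta_pos": [-38, -115, 138], "turn": -0.5, "fingers": 0},
  {"delta_pos": [-50, -150, 138], "turn": -1, "fingers": 0},
  {"delta_pos": [-62, -185, 138], "turn": -1.9, "fingers": 0},
  {"delta_pos": [-73, -220, 138], "turn": -1.9, "fingers": 0},
  {"delta_pos": [-85, -255, 138], "turn": -1.9, "fingers": 0},
  {"delta_pos": [-97, -290, 138], "turn": -1.9, "fingers": 0},
  {"delta_pos": [-108, -325, 138], "turn": -1.9, "fingers": 0},
  {"delta_pos": [-120, -360, 138], "turn": -1.9, "fingers": 0},
  {"delta_pos": [-132, -395, 138], "turn": -1.9, "fingers": 0},
  {"delta_pos": [-142, -425, 138], "turn": -1.9, "fingers": 0},
  {"delta_pos": [-148, -445, 138], "turn": -1.9, "fingers": 0},
  {"delta_pos": [-148, -445, 138], "turn": -1.9, "fingers": 0},
])

```text
time_s: 24.22
position: [0.4703, -0.2583, 0.1788]
tcp_rot: [[0.992, 0.001, -0.128], [0.128, -0.003, 0.992], [0.001, -1.0, -0.003]]
force: [0.7, -0.5, -2.1]
opening: 0.641
```

jog_arm([
  {"delta_pos": [0, 0, 0], "turn": 0, "fingers": 0},
  {"delta_pos": [0, 0, 0], "turn": 0, "fingers": 0},
])

```text
time_s: 24.38
position: [0.4706, -0.2528, 0.1784]
tcp_rot: [[0.991, -0.001, -0.132], [0.132, 0.001, 0.991], [-0.001, -1.0, 0.001]]
force: [0.8, 0.7, -0.6]
opening: 0.644
```

```bash
python3 st.py 24
```

```text
24.3833 [ 470.6 -252.8  178.4] yaw 7.59 F [ 0.8  0.7 -0.6] open 56.0 [-40.  28.  99.   0.  53. -48.]
```

jog_arm([
  {"delta_pos": [-4.6, -15, 0], "turn": 0, "fingers": 0},
  {"delta_pos": [-4.6, -15, -25], "turn": 0, "fingers": 0},
  {"delta_pos": [-4.6, -15, -55], "turn": 0, "fingers": 0},
  {"delta_pos": [-4.6, -15, -80], "turn": 0, "fingers": 0},
  {"delta_pos": [-4.6, -15, -93], "turn": 0, "fingers": 0},
  {"delta_pos": [-4.6, -15, -93], "turn": 0, "fingers": 0},
  {"delta_pos": [-4.6, -15, -93], "turn": 0, "fingers": 0},
  {"delta_pos": [-4.6, -15, -93], "turn": 0, "fingers": 0},
])

```text
time_s: 25.05
position: [0.4673, -0.2682, 0.0864]
tcp_rot: [[0.991, 0.001, -0.134], [0.134, -0.001, 0.991], [0.001, -1.0, -0.001]]
force: [0.7, -0.2, -0.4]
opening: 0.644
```

```bash
python3 st.py 25 side;python3 - <<'E'
import cv2
a=cv2.imread('pics/side_25.png')
cv2.imwrite('pics/x25.png',cv2.resize(a[220:380,250:410],None,fx=3.7,fy=3.7))
E
```

```text
25.05 [ 467.3 -268.2   86.4] yaw 7.69 F [ 0.7 -0.2 -0.4] open 56.0 [-42.  37. 102.   0.  41. -49.]
```

View pics/x25.png

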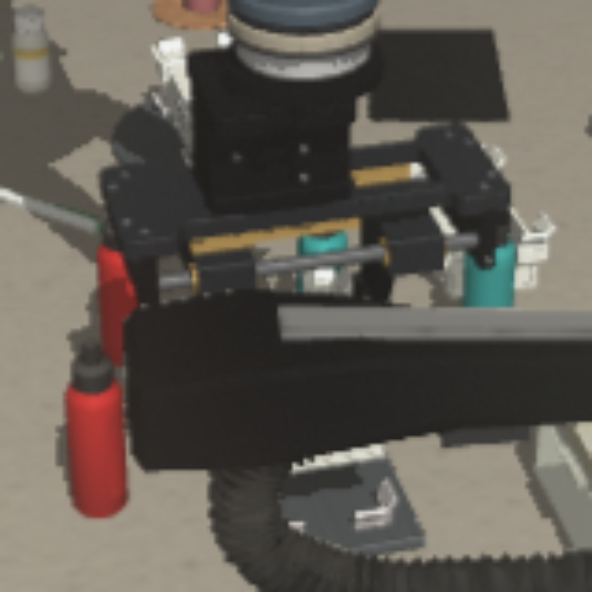

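jog_arm([
  {"delta_pos": [-1, 0.5, -12], "turn": 0, "fingers": 0},
  {"delta_pos": [-1, 0.5, -22], "turn": 0, "fingers": 0},
  {"delta_pos": [-1, 0.5, -29], "turn": 0, "fingers": 0},
  {"delta_pos": [-1, 0.5, -34], "turn": 0, "fingers": 0},
  {"delta_pos": [-1, 0.5, -37], "turn": 0, "fingers": 0},
  {"delta_pos": [-1, 0.5, -38], "turn": 0, "fingers": 0},
  {"delta_pos": [-1, 0.5, -38], "turn": 0, "fingers": 0},
  {"delta_pos": [-1, 0.5, -38], "turn": 0, "fingers": 0},
])

```text
time_s: 25.77
position: [0.4655, -0.2684, 0.0477]
tcp_rot: [[0.991, 0.0, -0.132], [0.132, -0.0, 0.991], [0.0, -1.0, -0.0]]
force: [-0.1, 0.2, -1.5]
opening: 0.64
```

```bash
python3 st.py 26 side;python3 - <<'E'
import cv2
a=cv2.imread('pics/side_26.png')
cv2.imwrite('pics/x26.png',cv2.resize(a[260:380,260:380],None,fx=5,fy=5,interpolation=cv2.INTER_CUBIC))
E
```

```text
25.7667 [ 465.5 -268.4   47.7] yaw 7.6 F [-0.1  0.2 -1.5] open 55.7 [-42.  41. 103.  -0.  36. -49.]
```

View pics/x26.png

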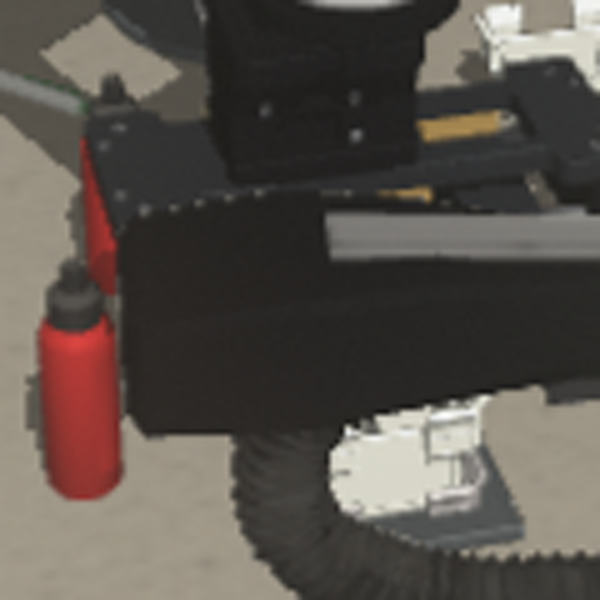

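Force-free and inside the guides. Lower slightly, release, rise.

jog_arm([
  {"delta_pos": [0, 0, -1], "turn": 0, "fingers": 0},
  {"delta_pos": [0, 0, -1], "turn": 0, "fingers": 0},
  {"delta_pos": [0, 0, -1], "turn": 0, "fingers": 100},
  {"delta_pos": [0, 0, -1], "turn": 0, "fingers": 100},
  {"delta_pos": [0, 0, -1], "turn": 0, "fingers": 100},
  {"delta_pos": [0, 0, -1], "turn": 0, "fingers": 100},
  {"delta_pos": [0, 0, -1], "turn": 0, "fingers": 100},
  {"delta_pos": [0, 0, -1], "turn": 0, "fingers": 100},
  {"delta_pos": [0, 0, -1], "turn": 0, "fingers": 100},
  {"delta_pos": [0, 0, 20], "turn": 0, "fingers": 100},
  {"delta_pos": [0, 0, 60], "turn": 0, "fingers": 100},
  {"delta_pos": [0, 0, 100], "turn": 0, "fingers": 100},
  {"delta_pos": [0, 0, 130], "turn": 0, "fingers": 100},
  {"delta_pos": [20, 30, 130], "turn": 0, "fingers": 100},
  {"delta_pos": [43, 68, 130], "turn": 0, "fingers": 100},
  {"delta_pos": [66, 106, 130], "turn": 0, "fingers": 100},
  {"delta_pos": [90, 144, 130], "turn": 0, "fingers": 100},
  {"delta_pos": [112, 182, 130], "turn": 0, "fingers": 100},
  {"delta_pos": [130, 214, 130], "turn": 0, "fingers": 100},
  {"delta_pos": [130, 214, 130], "turn": 0, "fingers": 100},
])

```text
time_s: 27.48
position: [0.598, -0.0484, 0.1777]
tcp_rot: [[0.991, 0.003, -0.137], [0.137, 0.002, 0.991], [0.003, -1.0, 0.002]]
force: [0.2, -0.6, -0.4]
opening: 0.999
```

jog_arm([
  {"delta_pos": [0, 0, 0], "turn": 0, "fingers": 100},
  {"delta_pos": [0, 0, 0], "turn": 0, "fingers": 100},
])

```text
time_s: 27.65
position: [0.5949, -0.054, 0.1772]
tcp_rot: [[0.991, -0.001, -0.134], [0.134, -0.0, 0.991], [-0.001, -1.0, -0.0]]
force: [-0.6, -0.2, 0.5]
opening: 1.001
```

```bash
python3 st.py 27 top side; python3 - <<'E'
import cv2
a=cv2.imread('pics/side_27.png');t=cv2.imread('pics/top_27.png')
cv2.imwrite('pics/x27.png',cv2.hconcat([cv2.resize(a[250:390,280:420],(400,400)),cv2.resize(t[210:330,410:530],(400,400))]))
E
```

```text
27.65 [594.9 -54.  177.2] yaw 7.7 F [-0.6 -0.2  0.5] open 87.1 [-16.  32.  90.  -0.  58. -24.]
```

View pics/x27.png

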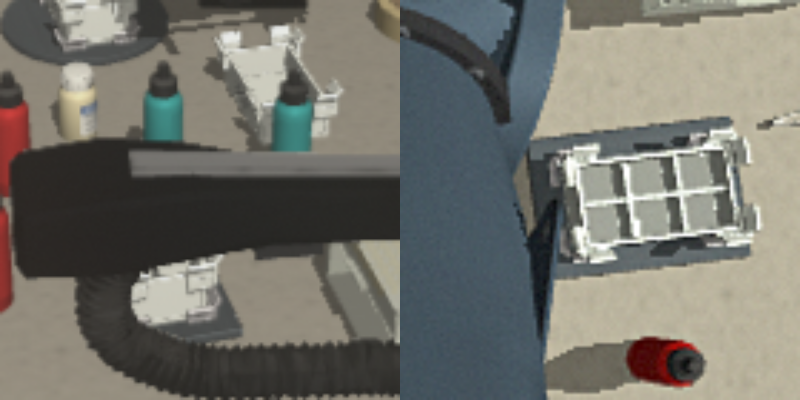

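jog_arm([
  {"delta_pos": [0.5, 0, -35], "turn": 0, "fingers": 100},
  {"delta_pos": [0.5, 0, -70], "turn": 0, "fingers": 100},
  {"delta_pos": [0.5, 0, -105], "turn": 0, "fingers": 100},
  {"delta_pos": [0.5, 0, -130], "turn": 0, "fingers": 100},
  {"delta_pos": [0.5, 0, -145], "turn": 0, "fingers": 100},
  {"delta_pos": [0.5, 0, -150], "turn": 0, "fingers": 100},
  {"delta_pos": [0.5, 0, -150], "turn": 0, "fingers": 100},
  {"delta_pos": [0.5, 0, -150], "turn": 0, "fingers": 80},
  {"delta_pos": [0.5, 0, -150], "turn": 0, "fingers": 0},
  {"delta_pos": [0.5, 0, -150], "turn": 0, "fingers": 0},
  {"delta_pos": [0.5, 0, -150], "turn": 0, "fingers": 0},
  {"delta_pos": [0.5, 0, -150], "turn": 0, "fingers": 0},
  {"delta_pos": [0.5, 0, -150], "turn": 0, "fingers": 0},
  {"delta_pos": [0.5, 0, -150], "turn": 0, "fingers": 0},
  {"delta_pos": [0.5, 0, -150], "turn": 0, "fingers": 0},
  {"delta_pos": [0.5, 0, -150], "turn": 0, "fingers": 0},
  {"delta_pos": [0.5, 0, -150], "turn": 0, "fingers": 0},
])

```text
time_s: 29.17
position: [0.5963, -0.0542, 0.0283]
tcp_rot: [[0.991, 0.001, -0.132], [0.132, -0.0, 0.991], [0.001, -1.0, -0.0]]
force: [-0.9, 0.6, 4.9]
opening: 0.638
```

```bash
python3 st.py 28
```

```text
29.1667 [596.3 -54.2  28.3] yaw 7.61 F [-0.9  0.6  4.9] open 55.5 [-16.  45.  94.   0.  41. -23.]
```

jog_arm([
  {"delta_pos": [0, 0, 8], "turn": 0, "fingers": 0},
  {"delta_pos": [0, 0, 25], "turn": 0, "fingers": 0},
  {"delta_pos": [0, 0, 55], "turn": 0, "fingers": 0},
  {"delta_pos": [0, 0, 85], "turn": 0, "fingers": 0},
  {"delta_pos": [0, 0, 110], "turn": 0, "fingers": 0},
  {"delta_pos": [-15, 17, 110], "turn": 0.5, "fingers": 0},
  {"delta_pos": [-38, 43, 110], "turn": 1, "fingers": 0},
  {"delta_pos": [-62, 70, 110], "turn": 1.9, "fingers": 0},
  {"delta_pos": [-86, 97, 110], "turn": 1.9, "fingers": 0},
  {"delta_pos": [-110, 124, 110], "turn": 1.9, "fingers": 0},
  {"delta_pos": [-130, 146, 105], "turn": 1.9, "fingers": 0},
  {"delta_pos": [-142, 159.5, 95], "turn": 1.9, "fingers": 0},
  {"delta_pos": [-142, 159.5, 80], "turn": 1.9, "fingers": 0},
  {"delta_pos": [-142, 159.5, 70], "turn": 1.9, "fingers": 0},
  {"delta_pos": [-142, 159.5, 70], "turn": 1.9, "fingers": 0},
  {"delta_pos": [-142, 159.5, 70], "turn": 1.9, "fingers": 0},
  {"delta_pos": [-142, 159.5, 70], "turn": 1.9, "fingers": 0},
])

```text
time_s: 30.58
position: [0.4543, 0.1052, 0.0979]
tcp_rot: [[0.986, 0.001, -0.165], [0.165, -0.0, 0.986], [0.001, -1.0, -0.0]]
force: [0.3, 0.8, -1.7]
opening: 0.635
```

```bash
python3 st.py 29 side top;python3 - <<'E'
import cv2
a=cv2.imread('pics/side_29.png')
cv2.imwrite('pics/x29.png',cv2.resize(a[180:290,250:370],None,fx=5,fy=5,interpolation=cv2.INTER_CUBIC))
E
```

```text
30.5833 [454.3 105.2  97.9] yaw 9.49 F [ 0.3  0.8 -1.7] open 55.2 [ -1.  32. 112.  -0.  36. -10.]
```

View pics/x29.png

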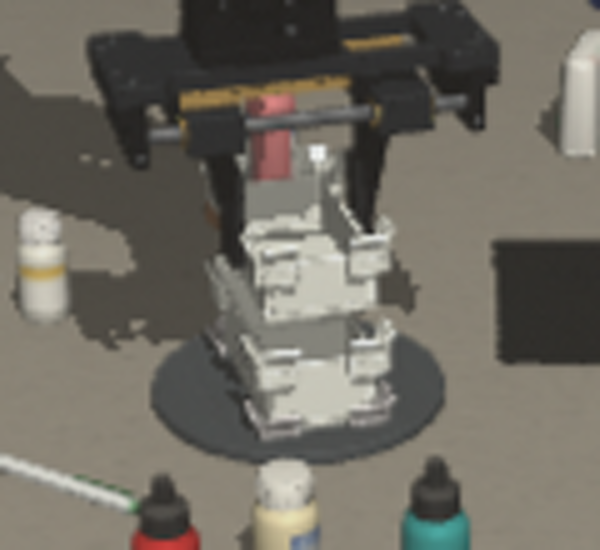

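jog_arm([
  {"delta_pos": [0, 0, -8], "turn": 0, "fingers": 0},
  {"delta_pos": [0, 0, -14], "turn": 0, "fingers": 0},
  {"delta_pos": [0, 0, -19], "turn": 0, "fingers": 0},
  {"delta_pos": [0, 0, -22], "turn": 0, "fingers": 0},
  {"delta_pos": [0, 0, -24], "turn": 0, "fingers": 0},
  {"delta_pos": [0, 0, -24], "turn": 0, "fingers": 0},
  {"delta_pos": [0, 0, -24], "turn": 0, "fingers": 0},
])

```text
time_s: 31.27
position: [0.4538, 0.1053, 0.0733]
tcp_rot: [[0.986, -0.0, -0.165], [0.165, 0.0, 0.986], [-0.0, -1.0, 0.0]]
force: [-0.3, -0.3, -1.3]
opening: 0.639
```

```bash
python3 st.py 30 side;python3 - <<'E'
import cv2
a=cv2.imread('pics/side_30.png')
cv2.imwrite('pics/x30.png',cv2.resize(a[180:290,250:370],None,fx=5,fy=5,interpolation=cv2.INTER_CUBIC))
E
```

```text
31.2667 [453.8 105.3  73.3] yaw 9.5 F [-0.3 -0.3 -1.3] open 55.6 [ -1.  35. 112.   0.  32. -10.]
```

View pics/x30.png

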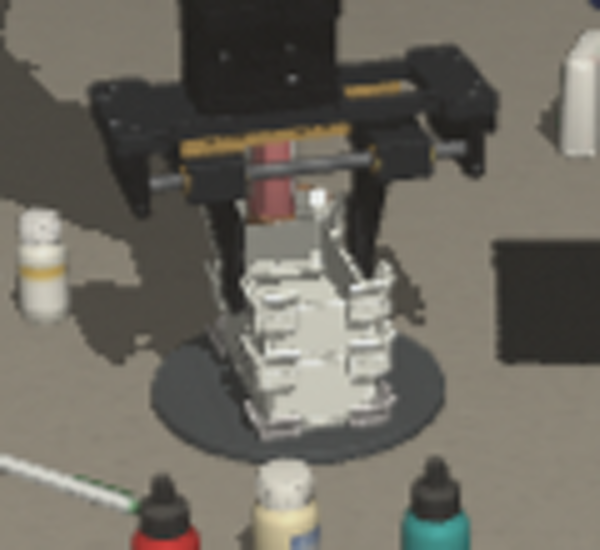

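Seating; release and rise to z ≈ 0.2, then head over the coaster.

jog_arm([
  {"delta_pos": [0, 0, -1], "turn": 0, "fingers": 0},
  {"delta_pos": [0, 0, -1], "turn": 0, "fingers": 0},
  {"delta_pos": [0, 0, -1], "turn": 0, "fingers": 100},
  {"delta_pos": [0, 0, -1], "turn": 0, "fingers": 100},
  {"delta_pos": [0, 0, -1], "turn": 0, "fingers": 100},
  {"delta_pos": [0, 0, -1], "turn": 0, "fingers": 100},
  {"delta_pos": [0, 0, -1], "turn": 0, "fingers": 100},
  {"delta_pos": [0, 0, -1], "turn": 0, "fingers": 100},
  {"delta_pos": [0, 0, -1], "turn": 0, "fingers": 100},
  {"delta_pos": [0, 0, 20], "turn": 0, "fingers": 100},
  {"delta_pos": [0, 0, 60], "turn": 0, "fingers": 100},
  {"delta_pos": [0, 0, 95], "turn": 0, "fingers": 100},
  {"delta_pos": [0, 35, 105], "turn": 0, "fingers": 100},
  {"delta_pos": [0, 75, 105], "turn": 0, "fingers": 100},
  {"delta_pos": [0, 115, 105], "turn": 0, "fingers": 100},
  {"delta_pos": [0, 155, 105], "turn": 0, "fingers": 100},
  {"delta_pos": [0, 195, 105], "turn": 0, "fingers": 100},
  {"delta_pos": [0.5, 226, 105], "turn": 0, "fingers": 100},
  {"delta_pos": [0.5, 226, 105], "turn": 0, "fingers": 100},
  {"delta_pos": [0.5, 226, 105], "turn": 0, "fingers": 100},
])

```text
time_s: 32.98
position: [0.4538, 0.3327, 0.1783]
tcp_rot: [[0.986, -0.0, -0.169], [0.169, -0.0, 0.986], [-0.0, -1.0, -0.0]]
force: [-0.3, -0.7, -0.1]
opening: 1.002
```

```bash
python3 st.py 31 side top;python3 - <<'E'
import cv2
a=cv2.imread('pics/side_31.png');t=cv2.imread('pics/top_31.png')
cv2.imwrite('pics/x31.png',cv2.hconcat([cv2.resize(a[180:290,250:360],(400,400)),cv2.resize(t[220:330,250:360],(400,400))]))
from h import *
for n,z,h in(('halved',.008,.036),('shallow',.044,.03)):
    r=tip_of(n+'_tray_center','top'); print(n,[(round(d['confidence'],2),np.round(d['position'],4)) for d in r])
r=tip_of('dropper_bottle_center','side'); print([(round(d['confidence'],2),np.round(d['position'],4)) for d in r])
E
```

```text
32.9833 [453.8 332.7 178.3] yaw 9.71 F [-0.3 -0.7 -0.1] open 87.1 [25. 30. 95. -0. 55. 15.]
halved []
shallow [(0.91, array([0.4575, 0.1048, 0.0607])), (0.53, array([0.6236, 0.196 , 0.0024]))]
[(0.95, array([ 0.3649, -0.2749,  0.0508])), (0.77, array([ 0.3836, -0.1376,  0.046 ])), (0.73, array([ 0.4908, -0.1426,  0.0443])), (0.69, array([ 0.5857, -0.1638,  0.0512])), (0.55, array([0.457 , 0.3322, 0.0537]))]
```

View pics/x31.png

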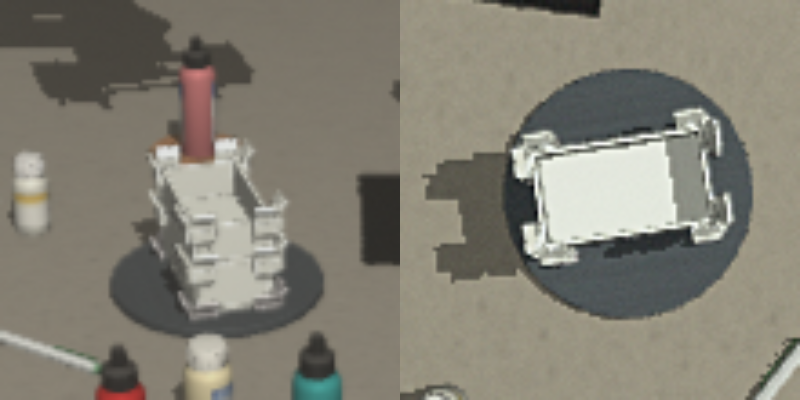

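jog_arm([
  {"delta_pos": [1, -1.5, -20], "turn": 0, "fingers": 100},
  {"delta_pos": [1, -1.5, -55], "turn": 0, "fingers": 100},
  {"delta_pos": [1, -1.5, -85], "turn": 0, "fingers": 100},
  {"delta_pos": [1, -1.5, -105], "turn": 0, "fingers": 100},
  {"delta_pos": [1, -1.5, -106], "turn": 0, "fingers": 60},
  {"delta_pos": [1, -1.5, -106], "turn": 0, "fingers": 40},
  {"delta_pos": [1, -1.5, -106], "turn": 0, "fingers": 40},
  {"delta_pos": [1, -1.5, -106], "turn": 0, "fingers": 0},
  {"delta_pos": [1, -1.5, -106], "turn": 0, "fingers": 0},
  {"delta_pos": [1, -1.5, -106], "turn": 0, "fingers": 0},
  {"delta_pos": [1, -1.5, -106], "turn": 0, "fingers": 0},
  {"delta_pos": [1, -1.5, -106], "turn": 0, "fingers": 0},
  {"delta_pos": [1, -1.5, -106], "turn": 0, "fingers": 0},
  {"delta_pos": [1, -1.5, -106], "turn": 0, "fingers": 0},
  {"delta_pos": [1, -1.5, -106], "turn": 0, "fingers": 0},
  {"delta_pos": [1, -1.5, -106], "turn": 0, "fingers": 0},
  {"delta_pos": [1, -1.5, -106], "turn": 0, "fingers": 0},
])

```text
time_s: 34.65
position: [0.4555, 0.3299, 0.0726]
tcp_rot: [[0.986, 0.0, -0.165], [0.165, 0.0, 0.986], [0.0, -1.0, 0.0]]
force: [-0.2, 0.3, 1.3]
opening: 0.323
```

```bash
python3 st.py 32
```

```text
34.65 [455.5 329.9  72.6] yaw 9.5 F [-0.2  0.3  1.3] open 28.1 [25. 39. 98.  0. 42. 15.]
```

jog_arm([
  {"delta_pos": [0, 0, 10], "turn": 0, "fingers": 0},
  {"delta_pos": [0, 0, 30], "turn": 0, "fingers": 0},
  {"delta_pos": [0, 0, 60], "turn": 0, "fingers": 0},
  {"delta_pos": [0, 0, 95], "turn": 0, "fingers": 0},
  {"delta_pos": [0, -10, 130], "turn": 0, "fingers": 0},
  {"delta_pos": [0, -30, 140], "turn": 0, "fingers": 0},
  {"delta_pos": [0, -60, 140], "turn": 0, "fingers": 0},
  {"delta_pos": [0, -95, 140], "turn": 0, "fingers": 0},
  {"delta_pos": [-1, -130, 140], "turn": 0, "fingers": 0},
  {"delta_pos": [-1, -165, 140], "turn": 0, "fingers": 0},
  {"delta_pos": [-1.5, -195, 135], "turn": 0, "fingers": 0},
  {"delta_pos": [-1.5, -215, 125], "turn": 0, "fingers": 0},
  {"delta_pos": [-1.5, -224.6, 110], "turn": 0, "fingers": 0},
  {"delta_pos": [-1.5, -224.6, 100], "turn": 0, "fingers": 0},
  {"delta_pos": [-1.5, -224.6, 95], "turn": 0, "fingers": 0},
  {"delta_pos": [-1.5, -224.6, 95], "turn": 0, "fingers": 0},
  {"delta_pos": [-1.5, -224.6, 95], "turn": 0, "fingers": 0},
])

```text
time_s: 36.07
position: [0.4539, 0.1055, 0.1678]
tcp_rot: [[0.986, -0.0, -0.166], [0.166, 0.0, 0.986], [-0.0, -1.0, 0.0]]
force: [-0.1, -0.5, -1.1]
opening: 0.323
```

```bash
python3 st.py 33 side;python3 - <<'E'
import cv2
a=cv2.imread('pics/side_33.png')
cv2.imwrite('pics/x33.png',cv2.resize(a[150:290,250:370],None,fx=4,fy=4,interpolation=cv2.INTER_CUBIC))
E
```

```text
36.0667 [453.9 105.5 167.8] yaw 9.53 F [-0.1 -0.5 -1.1] open 28.1 [ -1.  25. 109.   0.  47. -10.]
```

View pics/x33.png

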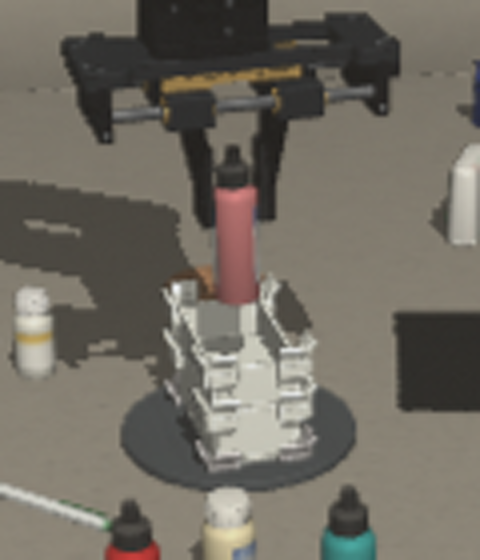

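jog_arm([
  {"delta_pos": [0, 0, -15], "turn": 0, "fingers": 0},
  {"delta_pos": [0, 0, -30], "turn": 0, "fingers": 0},
  {"delta_pos": [0, 0, -40], "turn": 0, "fingers": 0},
  {"delta_pos": [0, 0, -46], "turn": 0, "fingers": 0},
  {"delta_pos": [0, 0, -49], "turn": 0, "fingers": 0},
  {"delta_pos": [0, 0, -50], "turn": 0, "fingers": 0},
  {"delta_pos": [0, 0, -50], "turn": 0, "fingers": 0},
  {"delta_pos": [0, 0, -50], "turn": 0, "fingers": 0},
])

```text
time_s: 36.78
position: [0.4544, 0.1053, 0.1181]
tcp_rot: [[0.986, 0.001, -0.165], [0.165, -0.0, 0.986], [0.001, -1.0, -0.0]]
force: [0.1, -0.1, -0.7]
opening: 0.324
```

```bash
python3 st.py 34
```

```text
36.7833 [454.4 105.3 118.1] yaw 9.52 F [ 0.1 -0.1 -0.7] open 28.2 [ -1.  30. 111.  -0.  39. -10.]
```

jog_arm([
  {"delta_pos": [0, 0, -1], "turn": 0, "fingers": 0},
  {"delta_pos": [0, 0, -2], "turn": 0, "fingers": 0},
  {"delta_pos": [0, 0, -2], "turn": 0, "fingers": 0},
  {"delta_pos": [0, 0, -2], "turn": 0, "fingers": 0},
])

```text
time_s: 37.12
position: [0.4545, 0.1052, 0.1165]
tcp_rot: [[0.986, 0.002, -0.165], [0.165, 0.0, 0.986], [0.002, -1.0, -0.0]]
force: [-0.5, -0.1, 5.4]
opening: 0.321
```

```bash
python3 st.py 35
```

```text
37.1167 [454.5 105.2 116.5] yaw 9.5 F [-0.5 -0.1  5.4] open 27.9 [ -1.  30. 111.   0.  39. -10.]
```

Contact with the floor (5 N), as calculated. Release and rise.

jog_arm([
  {"delta_pos": [0, 0, 0], "turn": 0, "fingers": 40},
  {"delta_pos": [0, 0, 0], "turn": 0, "fingers": 45},
  {"delta_pos": [0, 0, 0], "turn": 0, "fingers": 60},
  {"delta_pos": [0, 0, 0], "turn": 0, "fingers": 100},
  {"delta_pos": [0, 0, 0], "turn": 0, "fingers": 100},
  {"delta_pos": [0, 0, 0], "turn": 0, "fingers": 100},
  {"delta_pos": [0, 0, 0], "turn": 0, "fingers": 100},
  {"delta_pos": [0, 0, 0], "turn": 0, "fingers": 100},
  {"delta_pos": [0, 0, 20], "turn": 0, "fingers": 100},
  {"delta_pos": [0, 0, 50], "turn": 0, "fingers": 100},
  {"delta_pos": [0, 0, 85], "turn": 0, "fingers": 100},
  {"delta_pos": [0, 0, 110], "turn": 0, "fingers": 100},
  {"delta_pos": [0, 40, 110], "turn": 0, "fingers": 100},
  {"delta_pos": [0, 80, 110], "turn": 0, "fingers": 100},
  {"delta_pos": [0, 120, 110], "turn": 0, "fingers": 100},
  {"delta_pos": [0, 160, 110], "turn": 0, "fingers": 100},
  {"delta_pos": [0, 200, 110], "turn": 0, "fingers": 100},
  {"delta_pos": [0, 230, 110], "turn": 0, "fingers": 100},
  {"delta_pos": [0, 230, 110], "turn": 0, "fingers": 100},
  {"delta_pos": [0, 230, 110], "turn": 0, "fingers": 100},
])

```text
time_s: 38.78
position: [0.4533, 0.3365, 0.2251]
tcp_rot: [[0.986, -0.0, -0.168], [0.168, -0.001, 0.986], [-0.0, -1.0, -0.0]]
force: [-0.3, 0.3, 0.6]
opening: 0.998
```

jog_arm([
  {"delta_pos": [0, 0, 0], "turn": 0, "fingers": 100},
  {"delta_pos": [0, 0, 0], "turn": 0, "fingers": 100},
  {"delta_pos": [0, 0, 0], "turn": 0, "fingers": 100},
])

```text
time_s: 39.03
position: [0.4539, 0.3338, 0.2255]
tcp_rot: [[0.987, -0.001, -0.163], [0.163, -0.001, 0.987], [-0.001, -1.0, -0.0]]
force: [-0.0, 0.2, 0.5]
opening: 1.001
```

```bash
python3 st.py 36 side top;python3 - <<'E'
import cv2
a=cv2.imread('pics/side_36.png');t=cv2.imread('pics/top_36.png')
cv2.imwrite('pics/x36.png',cv2.hconcat([cv2.resize(a[180:290,250:360],(400,400)),cv2.resize(t[220:330,250:360],(400,400))]))
cv2.imwrite('pics/x36b.png',cv2.hconcat([cv2.resize(a[260:380,290:410],(400,400)),cv2.resize(t[210:330,410:530],(400,400))]))
from h import *
for n in('halved_tray_center','pocket_tray_center','shallow_tray_center','dropper_bottle_center','plate_dock_seat','round_dock_seat'):
  for c in('top','side'):
    print(n,c,[(round(d['confidence'],2),np.round(d['position'],4)) for d in tip_of(n,c)])
r=trace('pocket_tray_center','top')
p,e=fit(['top'],[r[0]['mask'].astype(np.float32)],tray(.036),.008,[.466,-.268,.13]);print(np.round(p,4),np.degrees(p[2]),e)
r=trace('shallow_tray_center','top')
p,e=fit(['top'],[r[0]['mask'].astype(np.float32)],tray(.030),.044,[.454,.105,.16]);print(np.round(p,4),np.degrees(p[2]),e)
E
```

```text
39.0333 [453.9 333.8 225.5] yaw 9.4 F [-0.   0.2  0.5] open 87.1 [25. 26. 92. -0. 62. 16.]
halved_tray_center top [(0.7, array([0.622 , 0.1947, 0.0035]))]
halved_tray_center side [(0.65, array([0.4529, 0.1068, 0.024 ]))]
pocket_tray_center top [(0.9, array([ 0.4683, -0.2733,  0.0294]))]
pocket_tray_center side [(0.63, array([ 0.4668, -0.2674,  0.0276])), (0.2, array([0.4562, 0.3274, 0.0014]))]
shallow_tray_center top [(0.93, array([0.4534, 0.1058, 0.0603]))]
shallow_tray_center side [(0.55, array([0.4555, 0.1065, 0.0565]))]
dropper_bottle_center top [(0.78, array([ 0.361 , -0.2763,  0.0465])), (0.75, array([0.4533, 0.1065, 0.0059])), (0.7, array([0.4532, 0.1047, 0.0935])), (0.69, array([ 0.3825, -0.145 ,  0.0483])), (0.57, array([ 0.4932, -0.1404,  0.0496])), (0.57, array([ 0.5876, -0.163 ,  0.0491]))]
dropper_bottle_center side [(0.88, array([ 0.3823, -0.1417,  0.0458])), (0.79, array([ 0.5858, -0.1608,  0.052 ])), (0.72, array([0.4569, 0.1061, 0.0955])), (0.59, array([ 0.4912, -0.14  ,  0.048 ])), (0.57, array([ 0.3609, -0.2747,  0.0505]))]
plate_dock_seat top [(0.94, array([ 0.4646, -0.2668,  0.007 ]))]
plate_dock_seat side []
round_dock_seat top [(0.63, array([0.4566, 0.1094, 0.0061]))]
round_dock_seat side [(0.86, array([0.4554, 0.1078, 0.0093])), (0.31, array([0.4526, 0.105 , 0.0249]))]
[ 0.4641 -0.2681  0.134 ] 7.675435687463135 0.0887952595949173
[0.4531 0.1052 0.166 ] 9.511423246564569 0.2002069503068924
```

View pics/x36.png

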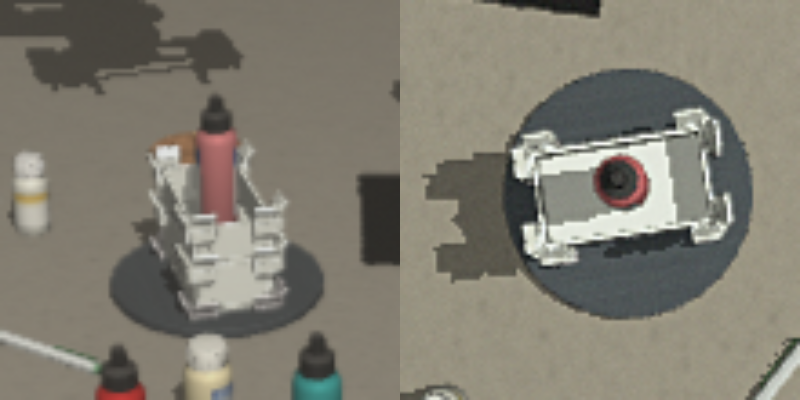

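View pics/x36b.png

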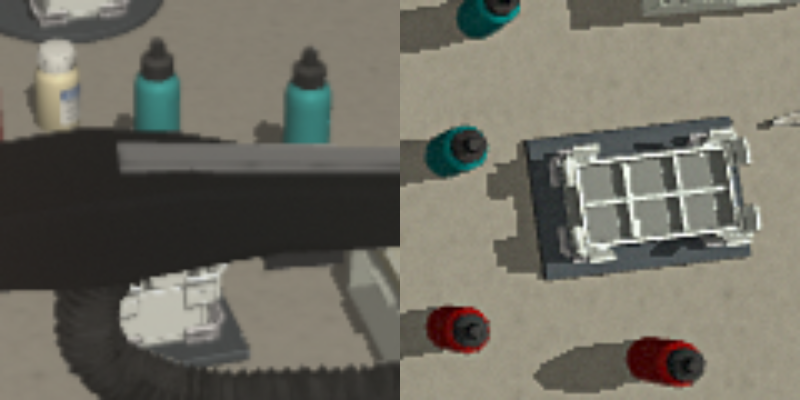

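All seated, the bottle upright, and the gripper clear.

```bash
python3 -c "from rig import *; print(hand_in())"
```

```text
the job is handed in; nothing more can be done
None
```

The job is done and handed in, at about 39 s of the 144 s allowed. I parked the bottle on the coaster and the six-pocket tray on the mat. The halved tray then went into the round dock, the six-pocket tray into the rectangular dock, the shallow tray onto the halved tray, and the bottle into the shallow tray.

**Last checks:**
- **Six-pocket tray:** the outline fit from the top picture put it at (0.464, -0.268), yaw 7.7°, against the plate at (0.465, -0.268), 7.5°.
- **Shallow tray:** its fit was (0.453, 0.105), yaw 9.5°. That matches the gripper position when I released the halved tray, and its height of about 0.060 m fits the expected 0.059 m.
- **Bottle:** it stood upright at tray centre, 0.094–0.096 m high against 0.097 m expected. It met the tray floor with about 5 N before I let go.
- **Robot:** the gripper was clear of everything.

**Checks that disagreed:**
- One top-camera reading for the six-pocket tray was about 5 mm off along its length, and the round dock readings were 2–4 mm off in y. The outline fits and pictures contradicted both.
- The halved tray is hidden in the top view under the stack. The network there reported the empty mat instead, so I relied on the side camera's (0.453, 0.107, 0.024) for that tray.
- The lamp partly blocks the side view of the rectangular dock, so that tray was checked mainly from above.

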